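# Lock the saddle tins onto the dispatch rack

### The arm

A 6-joint arm with a two-finger parallel gripper is mounted at the origin on the work surface. World frame = base frame: x ahead of the robot, y to its left, z up, the work surface at z = 0. Lengths are in m, angles in degrees, forces in N, time in s.
With the tool pointing down it reaches from about 0.25 to 0.775 m from the base axis. Payload 8.9 kg.
Tool frame: the origin (TCP) lies midway between the tips of the shut fingers; the grasp point (between the pads) lies 19 mm behind it (arm.grip_depth is the distance from the TCP to the grasp point, in m); z points along the fingers, y is the line along which they close (so a half turn about z gives the same grasp; the last joint's range is limited). The gripper opens to 85 mm and grips with 20 to 120 N. Pads are 22 mm wide; open, the fingers measure 114 mm over their backs; the gripper's body (76 mm by 85 mm) begins 54 mm behind the grasp point. The pads swing forward as they close: fully open they stand 13 mm farther back than shut.
Start: joints at [55.273, 16.656, -8.789, 64.555, 0, 82.019], TCP at [0.236, 0.469, 0.231] pointing down, gripper open.
Joint ranges: [-144.48, 144.48], [-52.06, 99.96], [-74.48, 78.29], [-112.23, 115.85], [-86.99, 84.42], [-180, 180]. Speed limits (degrees/s): [127.2, 127.2, 159.86, 180, 180, 180].

### API

Orientations are given as [roll, pitch, yaw] about the fixed x, y, z axes, in that order (R = Rz(yaw) Ry(pitch) Rx(roll)).
In Python, from cell import arm gives the robot as it stands.
- The arm moves only by the shell command python3 -m inch 'ROWS'. ROWS is JSON, a list of rows, each an object of numbers: "tx", "ty", "tz": the shift along the tool's x, y, z each as a share of 0.1 m, from -1 to 1; "wx", "wy", "wz": the turn, a rotation vector about the tool's x, y, z each as a share of pi rad, from -1 to 1; "hand": the opening, from 0 (shut) to 1 (fully open). In form: [{"tx": .., "ty": .., "tz": .., "wx": .., "wy": .., "wz": .., "hand": ..}, ...]. A call has 1 to 8 rows; each row is the pose to reach, as a shift and turn from the pose commanded when the call began, along the tool's axes at that moment, turning the shorter way round; what a row does not reach only later rows make up. A row lasts 1/12 s, in which the tool goes at most 41.7 mm and 7.16 degrees, less where a joint would pass 70% of its speed; a pose out of reach is approached as far as the arm can. A call with a number of a shift or a turn outside -1 to 1 is refused whole. A call with a gripper value outside its range is refused whole. The fingers move at their own pace and stop on an object; the grip force is fixed at half the most. Time passes only in rows, so rows that repeat a pose let the fingers close. It gives the time, the measured TCP pose, the force, the opening and the grip force at its end, in the units of the state.
- arm.state(): the state, without advancing time (a new reading comes with each control period).
- arm.snapshot(name): name is "scene" or "top" or "wrist"; returns (picture, depth): 384x512x3 uint8, red, green, blue; 384x512 float32, m along the optical axis (not along the pixel's ray), 0 where there is no reading.
- arm.get_calibration(name): a dict with "intrinsics" (3x3 intrinsics, pixels), "world_to_cam" (4x4, takes a point from world to camera coordinates). Camera axes: x right, y up, looking along -z (the intrinsics and any distortion apply to the point x, -y, -z); pixel columns grow to the right and rows downward; lengths in m; the calibration is good to about 2 mm. A picture is of the moment at which its call begins: read the wrist's pose just before it. get_calibration takes no time and is no camera call; for the wrist camera it gives the pose at the moment of the call.
- arm.close_job(): hands the job in; it is judged then, once.
The state is a dict: "clock": time; "joint_positions": joint angles; "joint_velocities": joint speeds; "effort": joint torques, N m; "tool_pos": TCP position; "tcp_rot": TCP orientation; "force": force on the tool from outside, world axes, zero at the start; "moment": the same for the moment, N m; "grip_width": finger opening in m; "grasp_force": force on a finger pad.
Only numpy, scipy, OpenCV 4.12 (cv2) and the standard library are available. Lean on these libraries where they do the work, as an engineer would, in place of code of your own. Each camera call takes 0.05 s, during which the arm holds its last target. There are 200 camera calls.

### The job

Load the dispensary's dispatch rack: slip the steel extension bar over the stub of the clamp lever, throw the lever over its dead point until the keeper rod is fully open, and stand the bar back in its wooden holder. Then hang every saddle tin on the counter astride the rack's flat rail, lock them in by throwing the lever fully closed again with the bar on its stub, and stand the bar back upright in its holder. Move lever and keeper only with the bar, never with the bare gripper, and leave the other things on the counter alone.

Things in the scene. Friction and masses are not known exactly. Their poses are not given: they have to be found in the camera images.
- tin1: saddle tin, 96 x 60 mm, 102 tall, 250 g: two closed metal tins (each 32 in x, 60 in y, 64 tall) with a slot 32 mm wide between them, open below and at both y ends, roofed by a strap (underside 64 mm, top 68 mm above the origin). Wooden grip fin on top: 14 mm thick in x, 40 long in y, 68 to 102 mm up. Origin: centre of underside, z up, x from tin to tin; half turn alike. May be absent
- tin2: saddle tin, 96 x 60 mm, 102 tall, 250 g: two closed metal tins (each 32 in x, 60 in y, 64 tall) with a slot 32 mm wide between them, open below and at both y ends, roofed by a strap (underside 64 mm, top 68 mm above the origin). Wooden grip fin on top: 14 mm thick in x, 40 long in y, 68 to 102 mm up. Origin: centre of underside, z up, x from tin to tin; half turn alike. May be absent
- tin3: saddle tin, 96 x 60 mm, 102 tall, 250 g: two closed metal tins (each 32 in x, 60 in y, 64 tall) with a slot 32 mm wide between them, open below and at both y ends, roofed by a strap (underside 64 mm, top 68 mm above the origin). Wooden grip fin on top: 14 mm thick in x, 40 long in y, 68 to 102 mm up. Origin: centre of underside, z up, x from tin to tin; half turn alike. May be absent
- tin4: saddle tin, 96 x 60 mm, 102 tall, 250 g: two closed metal tins (each 32 in x, 60 in y, 64 tall) with a slot 32 mm wide between them, open below and at both y ends, roofed by a strap (underside 64 mm, top 68 mm above the origin). Wooden grip fin on top: 14 mm thick in x, 40 long in y, 68 to 102 mm up. Origin: centre of underside, z up, x from tin to tin; half turn alike. May be absent
- rack: dispatch rack, fixed: steel base plate 14 mm thick, 80 mm before to 170 mm behind the rail (x), flat rail on two end posts, hinged keeper rod, clamp lever at its -y end. Origin on the counter right under rail_mid, same axes. Beside the lever stand a grey case (178 to 192 mm along -y from the middle, 89 mm tall) and a bearing (240 to 254 mm along -y, 74 mm tall)
- rail_mid (a point): middle of the top face of the rail, a flat steel bar 20 mm wide (x), 12 thick, 330 long (y), its top 110 mm above the counter; x across the rail towards the keeper's hinge, y along it, z up. End posts outside it rise 4 mm higher. A hung tin has its strap on the rail, slot along the rail, origin 64 mm below this point; four fit side by side, centres within 120 mm of the middle
- keeper_rod (a point): middle of the keeper rod, a steel rod 12 mm thick, 330 mm long, parallel to the rail, on two end arms hinged 90 mm from the rail in +x at the rail top's height; driven by the lever. Open, it stands 178 mm from the rail in +x, about 165 mm above the counter; closed, it lies over the rail, its centre 47 mm above the rail's top, 3 mm clear of the grips of hung tins
- lever (a joint): clamp lever angle (rad): 0 closed (the start), 0.8 open. It turns about a level axis along y of rail_mid: at 0 it leans 0.46 rad from upright towards -x of rail_mid, at 0.8 it leans 0.34 rad towards +x. A spring pulls it to 0 below the dead point at 0.30 (with up to 0.8 N m) and to 0.8 above it (with up to 1.4 N m), and holds it at either end
- lever_shoulder (a point): foot of the lever's stub, on the lever's axis, 37 mm from its hinge; the hinge is 55 mm above the counter, 215 mm along -y from the rail's middle, in line with it. z points along the stub to its tip, y along the hinge axis; turns with the lever. The stub is a round steel pin 16 mm thick, 55 mm long, standing on a 36 x 30 mm shoulder at this point
- bar: loose extension bar, square steel tube 30 x 30 mm, 170 mm long, 300 g, rubber-covered and 26 x 26 mm from 110 to 170 mm. Origin: centre of its open lower end; z along the bar to the grip end. A square socket 22 x 22 mm, 65 mm deep, opens at the origin and slips over the lever's stub until it meets the shoulder. Starts upright in the holder, socket down
- holder: fixed wooden holder for the bar: open square box 62 x 62 mm, 70 mm tall, with a square well 50 x 50 mm, its floor 6 mm above the counter. Origin: centre of its underside, z up; the well's sides run along x and y
- weight1: brass balance weight, 38 mm across, 44 mm tall, to be left alone; origin: centre of its underside, z up
- weight2: brass balance weight, 32 mm across, 38 mm tall, to be left alone; origin: centre of its underside, z up
- cup: white cup, 72 mm across, 70 mm tall, to be left alone; origin: centre of its underside, z up
Not all that is in view belongs to the job. What is shaped like the tin3 but pink is not meant.

How it is judged:
By the outcome, as a careful person would: the job done as asked, in the order asked, and still so for the second after the job is handed in, with the robot touching nothing.
Of tin1, tin2, tin3, tin4 only 2 to 4 are there at a start; the rules pass over those that are not, and their reading is None.
At some moment in a run one of tin1, tin2, tin3, tin4 may be knocked a few centimetres aside while the robot is not near it.
It also fails if it takes over 210 s, if anything falls off the work surface, if the arm or the gripper's body presses on something with over 40 N, if the wrist force passes 120 N, or if a joint passes its speed limit or range.

## Working session

There is one attempt and no reset: what is moved stays moved. The work goes in short steps, Python scripts to look and compute and a shell command to move; the robot and the scene stay as the last step left them, time stands still between calls to the robot, and variables do not carry over. Pictures are saved under pics/ and viewed, at most 14 in all, crops included, and the job is handed in when it is done.

```bash
ls; mkdir -p pics; python3 - <<'E'
from cell import arm
import cv2,numpy as np
for n in("scene","top"):
    p,d=arm.snapshot(n); cv2.imwrite(f"pics/{n}0.png",p[:,:,::-1]); np.save(f"{n}0.npy",d)
    c=arm.get_calibration(n); print(n,np.round(c["intrinsics"],1).tolist(),np.round(c["world_to_cam"],3).tolist())
print(arm.state())
E
```

```text
pics
scene [[399.5, 0.0, 259.9], [0.0, 399.5, 190.9], [0.0, 0.0, 1.0]] [[0.64, 0.768, 0.007, -0.354], [-0.556, 0.458, 0.694, 0.216], [0.53, -0.448, 0.72, -1.509], [0.0, 0.0, 0.0, 1.0]]
top [[419.0, 0.0, 254.5], [0.0, 419.0, 195.3], [0.0, 0.0, 1.0]] [[0.004, -1.0, -0.015, 0.009], [0.996, 0.003, 0.091, -0.567], [-0.091, -0.016, 0.996, -1.153], [0.0, 0.0, 0.0, 1.0]]
{'clock': 0.1, 'joint_positions': array([ 5.52737931e+01,  1.66850176e+01, -8.82405164e+00,  6.45548342e+01,
        1.34449359e-03,  8.20175924e+01]), 'joint_velocities': array([-0.05956834, -0.08226864,  0.03414862, -0.03781957, -0.02899631,
       -0.04673656]), 'effort': array([ 2.28369710e-03, -5.37979817e+01,  3.31916463e+01,  9.32857365e-03,
       -1.23439390e-04,  7.29211731e-07]), 'tool_pos': array([0.23603913, 0.4685363 , 0.23081347]), 'tcp_rot': array([-1.79936902e+02, -1.02056740e-02,  1.53256194e+02]), 'force': array([ 1.41362928, -0.25252397,  0.63771025]), 'moment': array([-0.00818311,  0.03377386,  0.03088342]), 'grasp_force': 0.0, 'grip_width': 0.0853607706609546}
```

View pics/scene0.png

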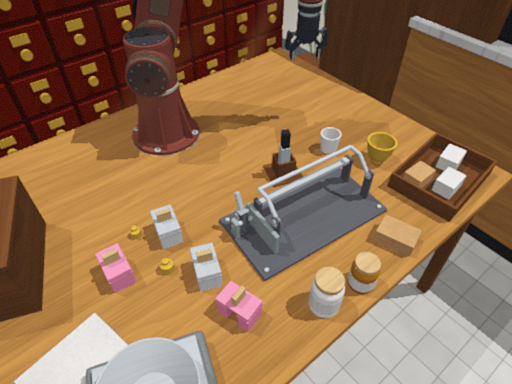

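View pics/top0.png

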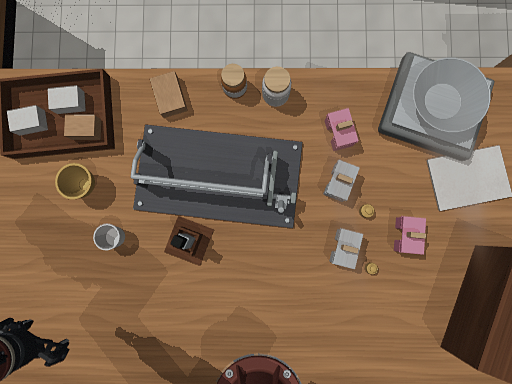

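The scene shows two silver saddle tins (top view at (343,180) and (347,249)). The two pink ones are decoys. The bar stands in its holder at about (187,240), and the rack lever is at about (282,205). Next I'll measure all of these from the top depth image.

```bash
cat > h.py <<'E'
from cell import arm
import numpy as np, cv2
from scipy.spatial.transform import Rotation as R
def cloud(d,c):
    K=c["intrinsics"];T=np.linalg.inv(c["world_to_cam"])
    v,u=np.indices(d.shape)
    P=np.stack([(u-K[0,2])/K[0,0]*d,-(v-K[1,2])/K[1,1]*d,-d],-1)
    W=P@T[:3,:3].T+T[:3,3]; W[d<=0]=np.nan
    return W
def snap(n):
    c=arm.get_calibration(n); p,d=arm.snapshot(n); return p,d,cloud(d,c),c
def rect(m,W):
    q=W[m][:,:2].astype(np.float32); return cv2.minAreaRect(q*1000),len(q)
def tcp():
    s=arm.state(); return np.array(s["tool_pos"]),R.from_euler("xyz",s["tcp_rot"],degrees=True),s
def rows(target,yawpitch=None,Rt=None):
    "needed shift (units 0.1 m) and turn (share of pi) from present pose to target TCP pose"
    p,r,s=tcp(); t=r.inv().apply(np.array(target)-p)/0.1
    w=(r.inv()*Rt).as_rotvec()/np.pi if Rt is not None else np.zeros(3)
    print("t",t.round(3),"w",w.round(4),"dist",np.linalg.norm(t)*100)
E
python3 - <<'E'
from h import *
d=np.load("top0.npy");c=arm.get_calibration("top");W=cloud(d,c);p=cv2.imread("pics/top0.png")
z=W[...,2];v,u=np.indices(z.shape)
def box(a,b,e,f):return (u>a)&(u<b)&(v>e)&(v<f)
m=box(120,310,115,235)&(z>.008)&(z<.02); print("plate",rect(m,W))
b=cv2.boxPoints(rect(m,W)[0]);print(b)
for n,bx in dict(A=(322,365,155,203),B=(326,370,226,272)).items():
    for lo,hi in((.06,.075),(.09,.11)):
        print(n,lo,rect(box(*bx)&(z>lo)&(z<hi),W))
for lo,hi in((.06,.078),(.15,.19)): print("hold",lo,rect(box(160,218,212,268)&(z>lo)&(z<hi),W))
print("zmax tins",np.nanmax(z[box(322,370,155,203)]))
m=box(120,310,115,235)&(z>.145)&(z<.17);print("rod",rect(m,W))
m=box(120,310,115,235)&(z>.10)&(z<.118);print("rail",rect(m,W))
m=box(265,310,190,222)&(z>.08);q=W[m];print("lever",len(q),q[np.argsort(-q[:,2])][::6].round(3).tolist()[:12])
E
```

```text
plate (((607.0382690429688, 137.2082061767578), (495.9212646484375, 352.2406311035156), 83.7725601196289), 11630)
[[ 405.05957  -90.18451]
 [ 755.2217  -128.39398]
 [ 809.01697  364.60092]
 [ 458.85486  402.8104 ]]
A 0.06 (((605.9205322265625, -228.59507751464844), (60.46709442138672, 96.31680297851562), 68.24710083007812), 679)
A 0.09 (((605.4188232421875, -228.4443359375), (40.21635437011719, 14.117388725280762), 69.0546875), 93)
B 0.06 (((420.8658752441406, -239.39524841308594), (61.22060775756836, 96.23724365234375), 75.36612701416016), 733)
B 0.09 (((421.03228759765625, -238.77398681640625), (39.939735412597656, 13.884286880493164), 76.19223022460938), 87)
hold 0.06 (((438.8742370605469, 198.45358276367188), (62.19820785522461, 62.32004928588867), 69.77716064453125), 207)
hold 0.15 (((439.4814758300781, 198.13906860351562), (26.252126693725586, 26.108688354492188), 63.44537353515625), 135)
zmax tins 0.10760357584542346
rod (((611.8406982421875, 148.8805694580078), (344.21728515625, 70.7358627319336), 83.28291320800781), 841)
rail (((566.2667846679688, 131.97042846679688), (397.3345642089844, 232.34799194335938), 83.73419952392578), 543)
lever 271 [[0.524, -0.055, 0.142], [0.524, -0.061, 0.139], [0.522, -0.056, 0.138], [0.519, -0.051, 0.137], [0.517, -0.063, 0.135], [0.522, -0.061, 0.133], [0.532, -0.054, 0.128], [0.53, -0.051, 0.122], [0.564, -0.02, 0.118], [0.554, -0.02, 0.116], [0.559, -0.02, 0.113], [0.541, -0.06, 0.111]]
```

```bash
python3 - <<'E'
from h import *
d=np.load("top0.npy");c=arm.get_calibration("top");W=cloud(d,c)
z=W[...,2];v,u=np.indices(z.shape)
m=(u>120)&(u<300)&(v>165)&(v<205)&(z>.156)&(z<.17)
q=W[m];l=cv2.fitLine(q[:,:2].astype(np.float32),cv2.DIST_HUBER,0,.01,.01).ravel();print("rod line",l,len(q))
dr=l[:2]; dr=dr*np.sign(dr[1]); n=np.array([dr[1],-dr[0]]);s=(q[:,:2]-l[2:])@dr;o=(q[:,:2]-l[2:])@n
k=abs(o)<.01;print("off",np.percentile(o,[2,50,98]),"s",np.percentile(s[k],[0,.5,99.5,100]))
yaw=np.degrees(np.arctan2(dr[1],dr[0]))-90;print("yaw",yaw)
# plate cleaned
m=((u>120)&(u<310)&(v>115)&(v<235)&(z>.010)&(z<.018)).astype(np.uint8)
m=cv2.morphologyEx(m,cv2.MORPH_OPEN,np.ones((5,5)));nn,lab,st,_=cv2.connectedComponentsWithStats(m)
q=W[m>0][:,:2];xs=q@n;ys=q@dr;print("plate x",np.percentile(xs,[.2,99.8]),"y",np.percentile(ys,[.2,99.8]),"rod x",l[2:]@n,"rod y0",l[2:]@dr)
# features in rack-ish coords relative to rod line
X=W[...,:2]@n-l[2:]@n;Y=W[...,:2]@dr
for nm,mm in dict(post=(z>.108)&(z<.12)&(abs(X)<.012),case=(z>.082)&(z<.096)&(abs(X)<.1),bear=(z>.068)&(z<.08)).items():
    mm=mm&(u>120)&(u<310)&(v>115)&(v<235);print(nm,mm.sum(),np.percentile(Y[mm],[1,25,50,75,99]).round(3))
m=(u>265)&(u<305)&(v>185)&(v<225)&(z>.098)&(X<-.02);print("stub",np.c_[X[m],Y[m],z[m]].round(3)[::4].tolist())
E
```

```text
rod line [0.11671626 0.9931653  0.58681846 0.17807533] 757
off [-0.00617987  0.00050778  0.0404595 ] s [-0.19689419 -0.19593367  0.14269495  0.14495019]
yaw -6.702629
plate x [0.48452611 0.73010422] y [-0.03586121  0.40782869] rod x 0.56202346 rod y0 0.2453495
post 405 [0.043 0.119 0.211 0.305 0.392]
case 358 [-0.012  0.021  0.033  0.037  0.385]
bear 146 [-0.034 -0.026  0.218  0.261  0.386]
stub [[-0.02, 0.011, 0.104], [-0.023, 0.011, 0.109], [-0.023, 0.001, 0.124], [-0.027, 0.006, 0.126], [-0.029, 0.011, 0.122], [-0.029, 0.001, 0.132], [-0.033, 0.006, 0.14], [-0.036, 0.011, 0.138], [-0.035, 0.001, 0.139], [-0.038, 0.006, 0.138], [-0.041, 0.01, 0.137], [-0.039, 0.0, 0.137], [-0.042, 0.002, 0.136], [-0.045, 0.002, 0.133]]
```

```bash
python3 -m inch '[{"tx":0,"hand":1}]'; python3 - <<'E'
from h import *
p=cv2.imread("pics/top0.png");cv2.imwrite("pics/crop0.png",cv2.resize(p[110:270,120:310],None,fx=4,fy=3.7))
E
```

```text
invalid input at $[0]: expected keys tx, ty, tz, wx, wy, wz, hand
```

View pics/crop0.png

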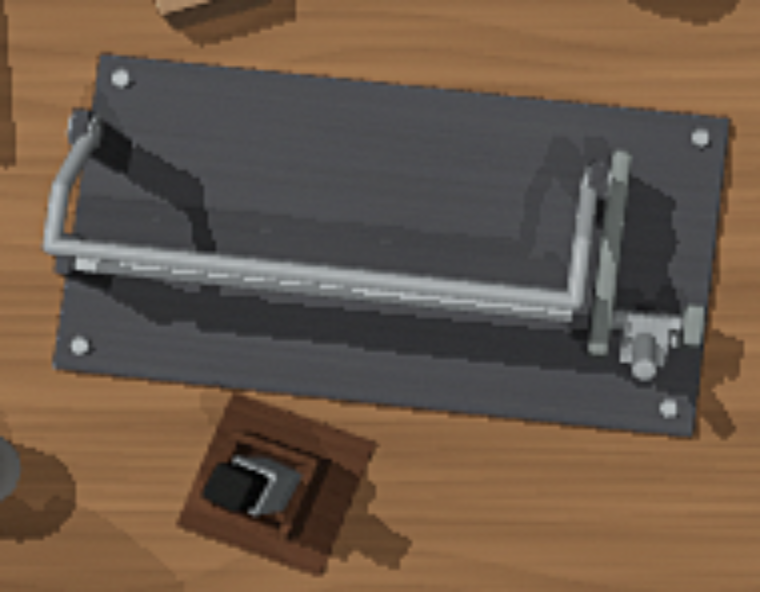

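The crop shows the lever stub leaning towards the robot at about crop pixel (643,365), with the bar upright in the holder at about (245,485). Rail_mid is at about (0.584, 0.153), the rack yaw is about -6.7°, and the bar is at about (0.4395, 0.198). I'll move above the bar now.

```bash
cat >> h.py <<'E'
RY=-6.7
n=np.array([np.cos(np.radians(RY)),np.sin(np.radians(RY)),0]);dr=np.array([-n[1],n[0],0])
MID=np.array([.5840,.1526,0]);HINGE=MID-.215*dr+[0,0,.055]
BARY=np.array([.4395,.1981])
def down(yaw): return R.from_euler("xyz",[180,0,yaw],degrees=True)
E
python3 -m inch '[{"tx":-1,"ty":-0.5,"tz":0,"wx":0,"wy":0,"wz":0,"hand":1},{"tx":-1,"ty":-0.5,"tz":0,"wx":0,"wy":0,"wz":0,"hand":1},{"tx":-1,"ty":-0.5,"tz":0,"wx":0,"wy":0,"wz":0,"hand":1}]'
python3 -m inch '[{"tx":-1,"ty":-0.5,"tz":0,"wx":0,"wy":0,"wz":0,"hand":1},{"tx":-1,"ty":-0.5,"tz":0,"wx":0,"wy":0,"wz":0,"hand":1},{"tx":-1,"ty":-0.5,"tz":0,"wx":0,"wy":0,"wz":0,"hand":1}]'
python3 -m inch '[{"tx":-1,"ty":-0.5,"tz":0,"wx":0,"wy":0,"wz":0,"hand":1},{"tx":-1,"ty":-0.5,"tz":0,"wx":0,"wy":0,"wz":0,"hand":1},{"tx":-1,"ty":-0.5,"tz":0,"wx":0,"wy":0,"wz":0,"hand":1}]'
python3 -m inch '[{"tx":0,"ty":0,"tz":0,"wx":0,"wy":0,"wz":-0.25,"hand":1},{"tx":0,"ty":0,"tz":0,"wx":0,"wy":0,"wz":-0.25,"hand":1},{"tx":0,"ty":0,"tz":0,"wx":0,"wy":0,"wz":-0.25,"hand":1},{"tx":0,"ty":0,"tz":0,"wx":0,"wy":0,"wz":-0.25,"hand":1},{"tx":0,"ty":0,"tz":0,"wx":0,"wy":0,"wz":-0.25,"hand":1},{"tx":0,"ty":0,"tz":0,"wx":0,"wy":0,"wz":-0.25,"hand":1},{"tx":0,"ty":0,"tz":0,"wx":0,"wy":0,"wz":-0.25,"hand":1}]'
python3 -m inch '[{"tx":0,"ty":0,"tz":0,"wx":0,"wy":0,"wz":-0.25,"hand":1},{"tx":0,"ty":0,"tz":0,"wx":0,"wy":0,"wz":-0.25,"hand":1},{"tx":0,"ty":0,"tz":0,"wx":0,"wy":0,"wz":-0.25,"hand":1},{"tx":0,"ty":0,"tz":0,"wx":0,"wy":0,"wz":-0.25,"hand":1},{"tx":0,"ty":0,"tz":0,"wx":0,"wy":0,"wz":-0.25,"hand":1},{"tx":0,"ty":0,"tz":0,"wx":0,"wy":0,"wz":-0.25,"hand":1},{"tx":0,"ty":0,"tz":0,"wx":0,"wy":0,"wz":-0.25,"hand":1},{"tx":0,"ty":0,"tz":0,"wx":0,"wy":0,"wz":-0.25,"hand":1}]'
python3 - <<'E'
from h import *
p,d,W,c=snap("wrist");cv2.imwrite("pics/w1.png",p[:,:,::-1]);z=W[...,2]
m=(abs(z-.176)<.006)&(np.hypot(W[...,0]-.4395,W[...,1]-.198)<.04);print(rect(m,W))
q=W[m];print(q.mean(0))
print(tcp()[2]["tool_pos"],tcp()[2]["tcp_rot"],tcp()[2]["joint_positions"].round(1))
rows([.4395,.198,.132],Rt=down(-116.6))
E
```

```text
clock: 0.35
tool_pos: [0.3037, 0.3772, 0.2309]
tcp_rot: [-179.9, 0.0, 153.3]
force: [0.2, 0.3, -0.5]
grip_width: 0.0853
grasp_force: 0.0
clock: 0.6
tool_pos: [0.3711, 0.287, 0.2311]
tcp_rot: [-180.0, 0.0, 153.2]
force: [1.0, 1.0, 0.7]
grip_width: 0.0855
grasp_force: 0.0
clock: 0.85
tool_pos: [0.4381, 0.1972, 0.2312]
tcp_rot: [-180.0, 0.0, 153.2]
force: [0.4, 1.0, 0.0]
grip_width: 0.0854
grasp_force: 0.0
clock: 1.43
tool_pos: [0.4364, 0.1998, 0.231]
tcp_rot: [180.0, -0.0, -161.3]
force: [0.1, -0.6, 0.4]
grip_width: 0.0851
grasp_force: 0.0
clock: 2.1
tool_pos: [0.4364, 0.1998, 0.231]
tcp_rot: [180.0, -0.0, -116.6]
force: [-0.0, 0.3, -0.5]
grip_width: 0.0856
grasp_force: 0.0
(((440.7489929199219, 198.0067138671875), (25.900535583496094, 25.983596801757812), 64.06259155273438), 1464)
[0.44000223 0.19684279 0.17619868]
[0.43644022 0.19978557 0.23103063] [ 1.79973308e+02 -2.84619166e-02 -1.16813733e+02] [ 15.9  11.8 -15.3  62.9  -0.  -47.3]
t [ 0.002 -0.036  0.99 ] w [ 0.0001 -0.0002 -0.0012] dist 99.09398158447273
```

View pics/w1.png

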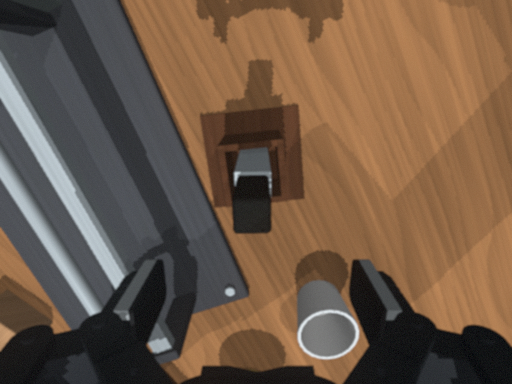

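The wrist view shows the bar at about (252,200), upright and squared to the fingers. The depth agrees with the first measurement. I'll descend, grip and lift.

```bash

python3 -m inch '[{"tx":0,"ty":-0.04,"tz":0.4,"wx":0,"wy":0,"wz":0,"hand":1},{"tx":0,"ty":-0.04,"tz":0.7,"wx":0,"wy":0,"wz":0,"hand":1},{"tx":0,"ty":-0.04,"tz":0.99,"wx":0,"wy":0,"wz":0,"hand":1},{"tx":0,"ty":-0.04,"tz":0.99,"wx":0,"wy":0,"wz":0,"hand":1}]'
python3 -m inch '[{"tx":0,"ty":0,"tz":0,"wx":0,"wy":0,"wz":0,"hand":0},{"tx":0,"ty":0,"tz":0,"wx":0,"wy":0,"wz":0,"hand":0},{"tx":0,"ty":0,"tz":0,"wx":0,"wy":0,"wz":0,"hand":0},{"tx":0,"ty":0,"tz":0,"wx":0,"wy":0,"wz":0,"hand":0},{"tx":0,"ty":0,"tz":0,"wx":0,"wy":0,"wz":0,"hand":0},{"tx":0,"ty":0,"tz":0,"wx":0,"wy":0,"wz":0,"hand":0},{"tx":0,"ty":0,"tz":0,"wx":0,"wy":0,"wz":0,"hand":0},{"tx":0,"ty":0,"tz":0,"wx":0,"wy":0,"wz":0,"hand":0}]'
python3 -m inch '[{"tx":0,"ty":0,"tz":-0.3,"wx":0,"wy":0,"wz":0,"hand":0},{"tx":0,"ty":0,"tz":-0.6,"wx":0,"wy":0,"wz":0,"hand":0},{"tx":0,"ty":0,"tz":-1,"wx":0,"wy":0,"wz":0,"hand":0},{"tx":0,"ty":0,"tz":-1,"wx":0,"wy":0,"wz":0,"hand":0}]'
python3 - <<'E'
from h import *
p,d,W,c=snap("top");print(tcp()[2]["tool_pos"])
p,d,W,c=snap("scene");cv2.imwrite("pics/s2.png",p[100:260,200:400,::-1])
E
```

```text
clock: 2.48
tool_pos: [0.4368, 0.197, 0.1278]
tcp_rot: [179.7, -0.3, -116.9]
force: [-1.6, -1.0, -0.6]
grip_width: 0.0855
grasp_force: 0.0
clock: 3.15
tool_pos: [0.441, 0.1985, 0.1336]
tcp_rot: [-179.9, 0.1, -116.7]
force: [-0.9, 0.3, 7.3]
grip_width: 0.0254
grasp_force: 58.4
clock: 3.48
tool_pos: [0.4432, 0.199, 0.2391]
tcp_rot: [-179.6, 0.4, -116.7]
force: [1.1, 0.8, -1.9]
grip_width: 0.0252
grasp_force: 60.3
[0.44248775 0.1987437  0.23600413]
```

```bash
cat >> h.py <<'E'
def lev(th,s):
    "TCP position and rotation for bar on lever at angle th, TCP s m from hinge"
    l=.46-th; a=-np.sin(l)*n+np.cos(l)*np.array([0,0,1])
    return HINGE+s*a, down(-90+RY)*R.from_rotvec([l,0,0])
E
python3 -m inch '[{"tx":0.3,"ty":-0.15,"tz":-0.15,"wx":0,"wy":0,"wz":0,"hand":0},{"tx":0.72,"ty":-0.4,"tz":-0.3,"wx":0,"wy":0,"wz":0,"hand":0},{"tx":0.72,"ty":-0.4,"tz":-0.3,"wx":0,"wy":0,"wz":0,"hand":0}]'
python3 -m inch '[{"tx":0.36,"ty":-0.2,"tz":0,"wx":0,"wy":0,"wz":0,"hand":0},{"tx":0.72,"ty":-0.4,"tz":0,"wx":0,"wy":0,"wz":0,"hand":0},{"tx":0.72,"ty":-0.4,"tz":0,"wx":0,"wy":0,"wz":0,"hand":0}]'
python3 -m inch '[{"tx":0.36,"ty":-0.2,"tz":0,"wx":0,"wy":0,"wz":0,"hand":0},{"tx":0.72,"ty":-0.4,"tz":0,"wx":0,"wy":0,"wz":0,"hand":0},{"tx":0.72,"ty":-0.4,"tz":0,"wx":0,"wy":0,"wz":0,"hand":0},{"tx":0.72,"ty":-0.4,"tz":0,"wx":0,"wy":0,"wz":0,"hand":0}]'
python3 - <<'E'
from h import *
P,Q=lev(0,.238);rows(P,Rt=Q);print(P)
E
```

```text
clock: 3.83
tool_pos: [0.4434, 0.1122, 0.2624]
tcp_rot: [-180.0, -0.1, -116.8]
force: [0.8, 0.5, -2.7]
grip_width: 0.0254
grasp_force: 60.1
clock: 4.08
tool_pos: [0.4465, 0.0277, 0.2609]
tcp_rot: [180.0, -0.2, -117.1]
force: [-0.0, 0.3, -2.3]
grip_width: 0.0254
grasp_force: 60.1
clock: 4.42
tool_pos: [0.4494, -0.0506, 0.2608]
tcp_rot: [179.9, -0.0, -117.0]
force: [0.6, 0.4, -3.1]
grip_width: 0.0254
grasp_force: 60.4
t [-0.038 -0.032 -0.075] w [ 0.1457 -0.026  -0.1108] dist 8.986946228575626
[ 0.45397773 -0.0486043   0.26826049]
```

```bash

python3 -m inch '[{"tx":-0.04,"ty":-0.03,"tz":-0.2,"wx":0,"wy":0,"wz":0,"hand":0},{"tx":-0.04,"ty":-0.03,"tz":-0.15,"wx":0.146,"wy":-0.026,"wz":-0.111,"hand":0},{"tx":-0.04,"ty":-0.03,"tz":-0.1,"wx":0.146,"wy":-0.026,"wz":-0.111,"hand":0},{"tx":-0.04,"ty":-0.03,"tz":-0.08,"wx":0.146,"wy":-0.026,"wz":-0.111,"hand":0},{"tx":-0.04,"ty":-0.03,"tz":-0.08,"wx":0.146,"wy":-0.026,"wz":-0.111,"hand":0},{"tx":-0.04,"ty":-0.03,"tz":-0.08,"wx":0.146,"wy":-0.026,"wz":-0.111,"hand":0},{"tx":-0.04,"ty":-0.03,"tz":-0.08,"wx":0.146,"wy":-0.026,"wz":-0.111,"hand":0},{"tx":-0.04,"ty":-0.03,"tz":-0.08,"wx":0.146,"wy":-0.026,"wz":-0.111,"hand":0}]'
python3 - <<'E'
from h import *
P,Q=lev(0,.238);rows(P,Rt=Q)
p,d,W,c=snap("wrist");cv2.imwrite("pics/w3.png",p[:,:,::-1]);np.save("w3.npy",W)
p,d,W,c=snap("scene");cv2.imwrite("pics/s3.png",cv2.resize(p[120:270,180:380,::-1],None,fx=4,fy=4))
# bar in scene cloud / stub in scene cloud, rack coords about hinge
q=(W-HINGE).reshape(-1,3);X=q@n;Y=q@dr;Z=q[:,2]+.055
k=(abs(Y)<.03)&(abs(X)<.15)&(Z>.095)&(Z<.30)
a=np.array([-np.sin(.46),np.cos(.46)]);s=X*a[0]+(Z-.055)*a[1];o=X*a[1]-(Z-.055)*a[0]
for lo,hi in((.06,.092),(.115,.13),(.13,.145),(.16,.18),(.2,.23)):
    m=k&(s>lo)&(s<hi)&(abs(o)<.04);print(lo,m.sum(),"perp",np.percentile(o[m],[2,50,98]).round(4),"y",np.percentile(Y[m],[2,50,98]).round(4))
E
```

```text
clock: 5.08
tool_pos: [0.4532, -0.0457, 0.2694]
tcp_rot: [-153.6, 0.0, -96.5]
force: [0.5, -0.3, -2.8]
grip_width: 0.0254
grasp_force: 61.1
t [ 0.028 -0.005  0.015] w [-0.0003  0.0007  0.0011] dist 3.2360290745518085
0.06 62 perp [-0.0031  0.0058  0.0098] y [-0.0106 -0.0056  0.0033]
0.115 72 perp [-0.0133  0.0129  0.0172] y [-0.0159 -0.005   0.0136]
0.13 73 perp [-0.0123  0.0127  0.0161] y [-0.0156 -0.0073  0.0146]
0.16 102 perp [-0.014   0.013   0.0166] y [-0.0154 -0.007   0.0144]
0.2 160 perp [-0.0143  0.0125  0.0164] y [-0.0151 -0.0051  0.0143]
```

View pics/s3.png

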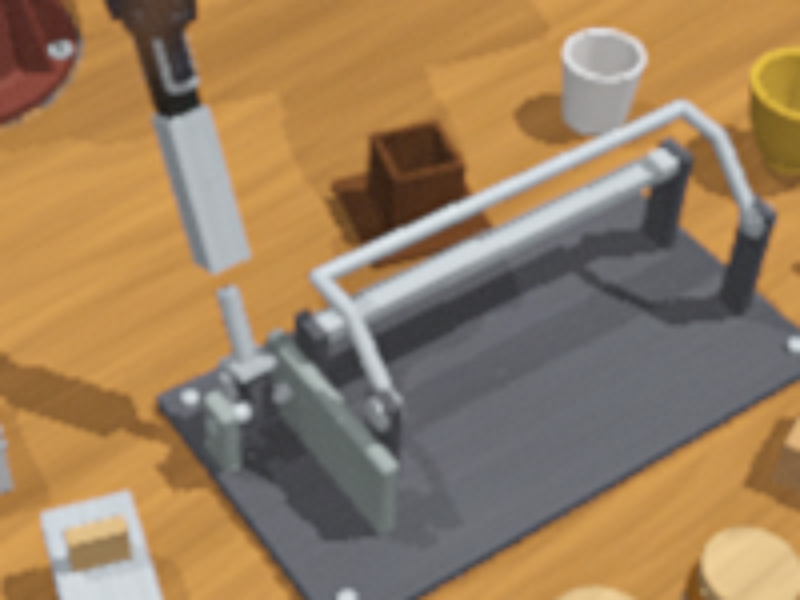

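View pics/w3.png

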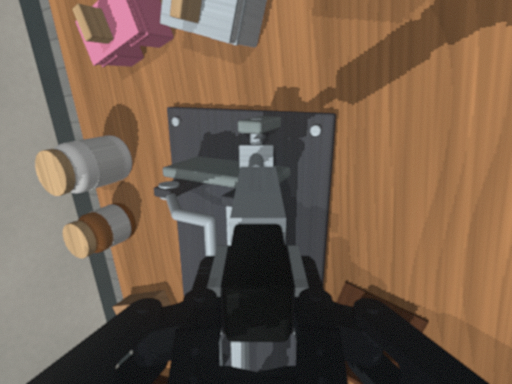

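The scene crop shows the bar just above the stub and nearly in line with it. Relative to the stub it sits about 2 mm too far towards +y. I'll correct that and slide it on.

```bash

python3 -m inch '[{"tx":0.02,"ty":0,"tz":0,"wx":0,"wy":0,"wz":0,"hand":0},{"tx":0.02,"ty":0,"tz":0.1,"wx":0,"wy":0,"wz":0,"hand":0},{"tx":0.02,"ty":0,"tz":0.2,"wx":0,"wy":0,"wz":0,"hand":0},{"tx":0.02,"ty":0,"tz":0.3,"wx":0,"wy":0,"wz":0,"hand":0}]'
python3 -m inch '[{"tx":0,"ty":0,"tz":0.1,"wx":0,"wy":0,"wz":0,"hand":0},{"tx":0,"ty":0,"tz":0.2,"wx":0,"wy":0,"wz":0,"hand":0}]'
python3 -m inch '[{"tx":0,"ty":0,"tz":0.05,"wx":0,"wy":0,"wz":0,"hand":0},{"tx":0,"ty":0,"tz":0.1,"wx":0,"wy":0,"wz":0,"hand":0},{"tx":0,"ty":0,"tz":0.15,"wx":0,"wy":0,"wz":0,"hand":0}]'
python3 - <<'E'
from h import *
P,Q=lev(0,.163);rows(P,Rt=Q);print(tcp()[2]["moment"].round(2))
E
```

```text
clock: 5.52
tool_pos: [0.4688, -0.0503, 0.2432]
tcp_rot: [-153.5, -0.0, -96.4]
force: [0.0, 0.0, -3.6]
grip_width: 0.0253
grasp_force: 61.2
clock: 5.68
tool_pos: [0.4777, -0.0513, 0.225]
tcp_rot: [-153.5, -0.0, -96.4]
force: [-0.3, 0.3, -3.0]
grip_width: 0.0253
grasp_force: 61.2
clock: 5.93
tool_pos: [0.4839, -0.052, 0.2119]
tcp_rot: [-153.5, -0.0, -96.4]
force: [-0.1, -0.7, -2.9]
grip_width: 0.0255
grasp_force: 61.0
t [0.002 0.02  0.111] w [-0.0009  0.0006  0.0015] dist 11.308452556496116
[0.06 0.76 0.  ]
```

```bash

python3 -m inch '[{"tx":0,"ty":0.01,"tz":0.05,"wx":0,"wy":0,"wz":0,"hand":0},{"tx":0,"ty":0.015,"tz":0.1,"wx":0,"wy":0,"wz":0,"hand":0},{"tx":0,"ty":0.015,"tz":0.1,"wx":0,"wy":0,"wz":0,"hand":0}]'
python3 -m inch '[{"tx":0,"ty":-0.082,"tz":0.002,"wx":-0.016,"wy":0,"wz":0,"hand":0},{"tx":0,"ty":-0.164,"tz":0.008,"wx":-0.032,"wy":0,"wz":0,"hand":0},{"tx":0,"ty":-0.246,"tz":0.018,"wx":-0.048,"wy":0,"wz":0,"hand":0},{"tx":0,"ty":-0.327,"tz":0.033,"wx":-0.064,"wy":0,"wz":0,"hand":0}]'
python3 - <<'E'
from h import *
P,Q=lev(.2,.1645);rows(P,Rt=Q);print(tcp()[2]["moment"].round(2))
E
```

```text
clock: 6.18
tool_pos: [0.4863, -0.0522, 0.2017]
tcp_rot: [-153.5, -0.0, -96.4]
force: [0.3, -0.3, -3.7]
grip_width: 0.0252
grasp_force: 61.1
clock: 6.52
tool_pos: [0.5148, -0.0553, 0.2137]
tcp_rot: [-165.3, -0.0, -96.4]
force: [-8.3, 0.4, 1.4]
grip_width: 0.0254
grasp_force: 62.3
t [ 0.005 -0.022  0.003] w [0.0013 0.0001 0.0015] dist 2.233929635652858
[ 0.18  2.72 -0.06]
```

```bash

python3 -m inch '[{"tx":0,"ty":-0.082,"tz":0.002,"wx":-0.016,"wy":0,"wz":0,"hand":0},{"tx":0,"ty":-0.164,"tz":0.008,"wx":-0.032,"wy":0,"wz":0,"hand":0},{"tx":0,"ty":-0.246,"tz":0.018,"wx":-0.048,"wy":0,"wz":0,"hand":0},{"tx":0,"ty":-0.327,"tz":0.033,"wx":-0.064,"wy":0,"wz":0,"hand":0},{"tx":0,"ty":-0.407,"tz":0.051,"wx":-0.08,"wy":0,"wz":0,"hand":0},{"tx":0,"ty":-0.486,"tz":0.073,"wx":-0.0955,"wy":0,"wz":0,"hand":0}]'
python3 -m inch '[{"tx":0,"ty":-0.082,"tz":0.002,"wx":-0.016,"wy":0,"wz":0,"hand":0},{"tx":0,"ty":-0.164,"tz":0.008,"wx":-0.032,"wy":0,"wz":0,"hand":0},{"tx":0,"ty":-0.246,"tz":0.018,"wx":-0.048,"wy":0,"wz":0,"hand":0},{"tx":0,"ty":-0.327,"tz":0.033,"wx":-0.064,"wy":0,"wz":0,"hand":0},{"tx":0,"ty":-0.407,"tz":0.051,"wx":-0.08,"wy":0,"wz":0,"hand":0},{"tx":0,"ty":-0.486,"tz":0.073,"wx":-0.0955,"wy":0,"wz":0,"hand":0},{"tx":0,"ty":-0.486,"tz":0.073,"wx":-0.0955,"wy":0,"wz":0,"hand":0}]'
python3 - <<'E'
from h import *
P,Q=lev(.8,.1645);rows(P,Rt=Q);print(tcp()[2]["moment"].round(2))
p,d,W,c=snap("top");z=W[...,2];X=(W-MID)@n;Y=(W-MID)@dr
m=(abs(Y)<.1)&(X>.05)&(X<.25)&(z>.1)&(z<.25);print("rod",m.sum(),np.median(X[m]),z[m].max())
E
```

```text
clock: 7.02
tool_pos: [0.5673, -0.0612, 0.2203]
tcp_rot: [177.9, -0.0, -96.4]
force: [4.4, -0.0, -5.9]
grip_width: 0.0254
grasp_force: 62.2
clock: 7.6
tool_pos: [0.6164, -0.0671, 0.209]
tcp_rot: [160.6, -0.0, -96.4]
force: [1.3, -0.2, -0.5]
grip_width: 0.0255
grasp_force: 62.6
t [0.005 0.032 0.   ] w [-0.0006 -0.0007  0.0014] dist 3.2249756298807344
[ 0.03 -0.61 -0.02]
rod 378 0.17461727215637596 0.1738956070160942
```

```bash

python3 -m inch '[{"tx":0,"ty":0.02,"tz":-0.01,"wx":0,"wy":0,"wz":0,"hand":0},{"tx":0,"ty":0.02,"tz":-0.1,"wx":0,"wy":0,"wz":0,"hand":0},{"tx":0,"ty":0.02,"tz":-0.2,"wx":0,"wy":0,"wz":0,"hand":0},{"tx":0,"ty":0.02,"tz":-0.35,"wx":0,"wy":0,"wz":0,"hand":0}]'
python3 -m inch '[{"tx":0,"ty":0,"tz":-0.1,"wx":0,"wy":0,"wz":0,"hand":0},{"tx":0,"ty":0,"tz":-0.25,"wx":0,"wy":0,"wz":0,"hand":0},{"tx":0,"ty":0,"tz":-0.5,"wx":0,"wy":0,"wz":0,"hand":0}]'
python3 -m inch '[{"tx":0,"ty":0,"tz":-0.2,"wx":0,"wy":0,"wz":0,"hand":0},{"tx":0,"ty":0,"tz":-0.5,"wx":0,"wy":0,"wz":0,"hand":0},{"tx":0,"ty":0,"tz":-0.5,"wx":0,"wy":0,"wz":0,"hand":0}]'
python3 - <<'E'
from h import *
print(tcp()[2]["joint_positions"].round(1))
p,d,W,c=snap("top");z=W[...,2];X=(W-MID)@n;Y=(W-MID)@dr
m=(abs(Y)<.1)&(X>.05)&(X<.25)&(z>.1)&(z<.25);print("rod",m.sum(),np.median(X[m]),z[m].max())
rows([.443,.08,.29],Rt=down(-110.2))
E
```

```text
clock: 7.98
tool_pos: [0.6234, -0.0675, 0.2442]
tcp_rot: [160.7, -0.0, -96.4]
force: [4.2, -0.5, -6.9]
grip_width: 0.0253
grasp_force: 62.0
clock: 8.23
tool_pos: [0.6368, -0.069, 0.2901]
tcp_rot: [160.8, -0.0, -96.4]
force: [1.0, 0.1, -2.2]
grip_width: 0.0252
grasp_force: 62.5
clock: 8.48
tool_pos: [0.6309, -0.0687, 0.3217]
tcp_rot: [163.0, -0.1, -96.4]
force: [-0.5, 0.8, -1.9]
grip_width: 0.0251
grasp_force: 66.9
[-11.9  49.8  58.6 115.8  -1.8 -95.3]
rod 359 0.1746327647776834 0.1753966871545034
t [-1.269  1.853  0.885] w [ 0.0949 -0.0122  0.0761] dist 241.4325725127532
```

```bash

python3 -m inch '[{"tx":0,"ty":0.3,"tz":0,"wx":0.095,"wy":-0.012,"wz":0.076,"hand":0},{"tx":0,"ty":0.6,"tz":0,"wx":0.095,"wy":-0.012,"wz":0.076,"hand":0},{"tx":-0.3,"ty":0.9,"tz":0.1,"wx":0.095,"wy":-0.012,"wz":0.076,"hand":0},{"tx":-0.5,"ty":1,"tz":0.2,"wx":0.095,"wy":-0.012,"wz":0.076,"hand":0},{"tx":-0.5,"ty":1,"tz":0.2,"wx":0.095,"wy":-0.012,"wz":0.076,"hand":0},{"tx":-0.5,"ty":1,"tz":0.2,"wx":0.095,"wy":-0.012,"wz":0.076,"hand":0}]'
python3 - <<'E'
from h import *
rows([.4405,.198,.24],Rt=down(-110.2))
E
```

```text
clock: 9.03
tool_pos: [0.5331, -0.0067, 0.3274]
tcp_rot: [179.9, -0.0, -110.3]
force: [1.7, -0.3, -1.4]
grip_width: 0.0252
grasp_force: 66.7
t [-1.598  1.579  0.876] w [ 0.0004 -0.0001 -0.0008] dist 241.11100867829825
```

```bash

python3 -m inch '[{"tx":-0.3,"ty":0.3,"tz":0,"wx":0,"wy":0,"wz":0,"hand":0},{"tx":-0.6,"ty":0.6,"tz":0,"wx":0,"wy":0,"wz":0,"hand":0},{"tx":-0.8,"ty":0.8,"tz":0,"wx":0,"wy":0,"wz":0,"hand":0},{"tx":-0.8,"ty":0.8,"tz":0,"wx":0,"wy":0,"wz":0,"hand":0}]'
python3 -m inch '[{"tx":-0.3,"ty":0.3,"tz":0.1,"wx":0,"wy":0,"wz":0,"hand":0},{"tx":-0.6,"ty":0.6,"tz":0.3,"wx":0,"wy":0,"wz":0,"hand":0},{"tx":-0.8,"ty":0.78,"tz":0.6,"wx":0,"wy":0,"wz":0,"hand":0},{"tx":-0.8,"ty":0.78,"tz":0.88,"wx":0,"wy":0,"wz":0,"hand":0},{"tx":-0.8,"ty":0.78,"tz":0.88,"wx":0,"wy":0,"wz":0,"hand":0},{"tx":-0.8,"ty":0.78,"tz":0.88,"wx":0,"wy":0,"wz":0,"hand":0}]'
python3 - <<'E'
from h import *
rows([.4405,.198,.134],Rt=down(-110.2))
E
```

```text
clock: 9.37
tool_pos: [0.4842, 0.0989, 0.3279]
tcp_rot: [179.6, -0.0, -110.0]
force: [0.9, -0.7, -3.0]
grip_width: 0.0253
grasp_force: 66.6
clock: 9.87
tool_pos: [0.4406, 0.1962, 0.2394]
tcp_rot: [179.6, -0.2, -110.1]
force: [-0.2, -0.6, -2.7]
grip_width: 0.0254
grasp_force: 66.5
t [-2.100e-02  1.000e-03  1.054e+00] w [ 0.002  -0.0013  0.0004] dist 105.40880537947181
```

```bash

python3 -m inch '[{"tx":-0.02,"ty":0,"tz":0.2,"wx":0,"wy":0,"wz":0,"hand":0},{"tx":-0.02,"ty":0,"tz":0.5,"wx":0,"wy":0,"wz":0,"hand":0},{"tx":-0.02,"ty":0,"tz":0.8,"wx":0,"wy":0,"wz":0,"hand":0},{"tx":-0.02,"ty":0,"tz":1,"wx":0,"wy":0,"wz":0,"hand":0},{"tx":-0.02,"ty":0,"tz":1,"wx":0,"wy":0,"wz":0,"hand":0}]'
python3 -m inch '[{"tx":0,"ty":0,"tz":0.03,"wx":0,"wy":0,"wz":0,"hand":0},{"tx":0,"ty":0,"tz":0.06,"wx":0,"wy":0,"wz":0,"hand":0},{"tx":0,"ty":0,"tz":0.06,"wx":0,"wy":0,"wz":0,"hand":0}]'
```

```text
clock: 10.28
tool_pos: [0.442, 0.1971, 0.1388]
tcp_rot: [179.7, -0.2, -110.3]
force: [-1.7, -0.2, -2.7]
grip_width: 0.0252
grasp_force: 66.6
clock: 10.53
tool_pos: [0.4443, 0.1986, 0.136]
tcp_rot: [180.0, 0.0, -110.2]
force: [-0.2, -0.9, -3.2]
grip_width: 0.0253
grasp_force: 66.6
```

```bash

python3 -m inch '[{"tx":0,"ty":0.02,"tz":0.02,"wx":0,"wy":0,"wz":0,"hand":0},{"tx":0,"ty":0.03,"tz":0.04,"wx":0,"wy":0,"wz":0,"hand":0},{"tx":0,"ty":0.03,"tz":0.05,"wx":0,"wy":0,"wz":0,"hand":0},{"tx":0,"ty":0.03,"tz":0.05,"wx":0,"wy":0,"wz":0,"hand":0}]'
python3 - <<'E'
from h import *
rows([.4405,.198,.132],Rt=down(-110.2))
E
```

```text
clock: 10.87
tool_pos: [0.4424, 0.2002, 0.1335]
tcp_rot: [-179.8, 0.1, -110.2]
force: [-5.9, -3.2, 34.9]
grip_width: 0.0254
grasp_force: 71.6
t [0.027 0.01  0.015] w [-0.0008  0.0006  0.0002] dist 3.2518004217696515
```

```bash

python3 -m inch '[{"tx":0,"ty":0,"tz":-0.03,"wx":0,"wy":0,"wz":0,"hand":0},{"tx":0,"ty":0,"tz":-0.03,"wx":0,"wy":0,"wz":0,"hand":0},{"tx":0,"ty":0,"tz":-0.03,"wx":0,"wy":0,"wz":0,"hand":1},{"tx":0,"ty":0,"tz":-0.03,"wx":0,"wy":0,"wz":0,"hand":1},{"tx":0,"ty":0,"tz":-0.03,"wx":0,"wy":0,"wz":0,"hand":1},{"tx":0,"ty":0,"tz":-0.03,"wx":0,"wy":0,"wz":0,"hand":1},{"tx":0,"ty":0,"tz":-0.03,"wx":0,"wy":0,"wz":0,"hand":1},{"tx":0,"ty":0,"tz":-0.03,"wx":0,"wy":0,"wz":0,"hand":1}]'
python3 -m inch '[{"tx":0,"ty":0,"tz":-0.4,"wx":0,"wy":0,"wz":0,"hand":1},{"tx":0,"ty":0,"tz":-0.8,"wx":0,"wy":0,"wz":0,"hand":1},{"tx":0,"ty":0,"tz":-1,"wx":0,"wy":0,"wz":0,"hand":1},{"tx":0,"ty":0,"tz":-1,"wx":0,"wy":0,"wz":0,"hand":1}]'
python3 -m inch '[{"tx":0.8,"ty":0,"tz":0,"wx":0,"wy":0,"wz":0,"hand":1},{"tx":1,"ty":0,"tz":0,"wx":0,"wy":0,"wz":0,"hand":1},{"tx":1,"ty":0,"tz":0,"wx":0,"wy":0,"wz":0,"hand":1}]'
python3 - <<'E'
from h import *
print(tcp()[2]["joint_positions"].round(1))
p,d,W,c=snap("top");z=W[...,2];X=(W-MID)@n;Y=(W-MID)@dr;cv2.imwrite("pics/t4.png",p[:,:,::-1])
m=(abs(Y)<.1)&(X>.05)&(X<.25)&(z>.1)&(z<.25);print("rod",m.sum(),np.median(X[m]),z[m].max())
m=(np.hypot(W[...,0]-.4395,W[...,1]-.198)<.04)&(z>.15)&(z<.2);print("bar",rect(m,W),z[m].mean())
m=(np.hypot(X,Y+.215)<.08)&(z>.1);q=np.c_[X[m],Y[m]+.215,z[m]];print("lever",q[np.argsort(-q[:,2])][:5])
v,u=np.indices(z.shape)
for nm,bx in dict(A=(315,370,150,205),B=(320,375,220,275)).items():
    for lo,hi in((.062,.072),(.095,.108)):
        print(nm,lo,rect((u>bx[0])&(u<bx[1])&(v>bx[2])&(v<bx[3])&(z>lo)&(z<hi),W))
E
```

```text
clock: 11.53
tool_pos: [0.4402, 0.1998, 0.1325]
tcp_rot: [179.8, -0.1, -110.2]
force: [0.2, 0.2, -0.2]
grip_width: 0.0855
grasp_force: 0.0
clock: 11.87
tool_pos: [0.4429, 0.2005, 0.2371]
tcp_rot: [-179.8, 0.2, -110.2]
force: [0.7, 0.2, 0.5]
grip_width: 0.0855
grasp_force: 0.0
clock: 12.12
tool_pos: [0.4038, 0.1034, 0.2321]
tcp_rot: [179.8, -0.2, -110.2]
force: [1.3, 1.1, 0.7]
grip_width: 0.0858
grasp_force: 0.0
[  4.3   5.1 -23.3  62.   -0.1 -65.5]
rod 378 0.1746459015073416 0.17638277807487568
bar (((453.70147705078125, 204.66761779785156), (2.439450740814209, 5.247967720031738), 0.5847112536430359), 6) 0.17073942887180285
lever [[ 0.03086498 -0.00334779  0.1487821 ]
 [ 0.02832333 -0.00122404  0.14655337]
 [ 0.03095157 -0.00096272  0.14580067]
 [ 0.03072064  0.00152844  0.14526158]
 [ 0.03045232  0.00403245  0.14500983]]
A 0.062 (((605.9707641601562, -228.74835205078125), (60.65757751464844, 97.18730163574219), 69.02151489257812), 644)
A 0.095 (((605.6381225585938, -228.266357421875), (40.14870834350586, 14.14493465423584), 70.27236938476562), 87)
B 0.062 (((420.64306640625, -239.09567260742188), (61.0906982421875, 96.04048919677734), 74.7534408569336), 702)
B 0.095 (((420.9605712890625, -238.87879943847656), (39.78497314453125, 13.804916381835938), 76.19232177734375), 85)
```

View pics/t4.png

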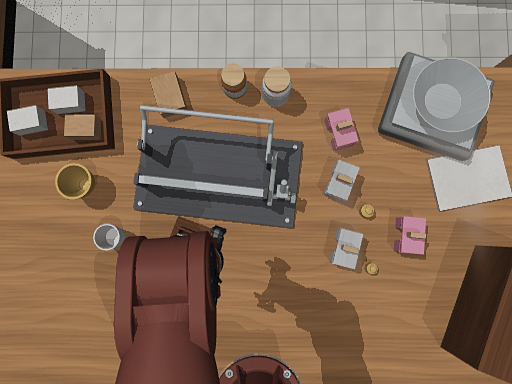

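Top view: the keeper rod now lies at about row 115 (fully open), the lever is over, and both silver tins are unmoved at (343,180) and (347,249). Next I'll fetch tin B.

```bash

python3 -m inch '[{"tx":0.4,"ty":-0.17,"tz":0,"wx":0,"wy":0,"wz":0,"hand":1},{"tx":0.8,"ty":-0.34,"tz":0,"wx":0,"wy":0,"wz":0,"hand":1},{"tx":0.8,"ty":-0.34,"tz":0,"wx":0,"wy":0,"wz":0,"hand":1}]'
python3 -m inch '[{"tx":0.4,"ty":-0.17,"tz":0,"wx":0,"wy":0,"wz":0,"hand":1},{"tx":0.8,"ty":-0.34,"tz":0,"wx":0,"wy":0,"wz":0,"hand":1},{"tx":0.8,"ty":-0.34,"tz":0,"wx":0,"wy":0,"wz":0,"hand":1}]'
python3 -m inch '[{"tx":0.4,"ty":-0.17,"tz":0,"wx":0,"wy":0,"wz":0,"hand":1},{"tx":0.8,"ty":-0.34,"tz":0,"wx":0,"wy":0,"wz":0,"hand":1},{"tx":0.8,"ty":-0.34,"tz":0,"wx":0,"wy":0,"wz":0,"hand":1}]'
python3 -m inch '[{"tx":0.4,"ty":-0.17,"tz":0,"wx":0,"wy":0,"wz":-0.033,"hand":1},{"tx":0.75,"ty":-0.32,"tz":0.1,"wx":0,"wy":0,"wz":-0.033,"hand":1},{"tx":0.75,"ty":-0.32,"tz":0.3,"wx":0,"wy":0,"wz":-0.033,"hand":1},{"tx":0.75,"ty":-0.32,"tz":0.3,"wx":0,"wy":0,"wz":-0.033,"hand":1},{"tx":0.75,"ty":-0.32,"tz":0.3,"wx":0,"wy":0,"wz":-0.033,"hand":1}]'
python3 - <<'E'
from h import *
p,d,W,c=snap("wrist");z=W[...,2]
near=np.hypot(W[...,0]-.421,W[...,1]+.239)<.035
m=near&(abs(z-.102)<.005);print(rect(m,W),z[m].mean())
m2=(np.hypot(W[...,0]-.44,W[...,1]-.198)<.04)&(z>.14)
r=rect(m,W)[0][0]
rows([.421,-.239,.073],Rt=down(-104.0))
p,d,W,c=snap("top");z=W[...,2]
m=(np.hypot(W[...,0]-.4395,W[...,1]-.198)<.04)&(z>.15)&(z<.2);print("bar",rect(m,W),z[m].mean())
E
```

```text
clock: 12.42
tool_pos: [0.4106, 0.0143, 0.2324]
tcp_rot: [179.9, -0.2, -110.4]
force: [-0.0, 0.3, 0.4]
grip_width: 0.0857
grasp_force: 0.0
clock: 12.67
tool_pos: [0.4151, -0.073, 0.2324]
tcp_rot: [179.9, -0.2, -110.4]
force: [-0.5, -0.6, 0.2]
grip_width: 0.0851
grasp_force: 0.0
clock: 12.92
tool_pos: [0.4195, -0.16, 0.2323]
tcp_rot: [179.9, -0.2, -110.4]
force: [0.1, 0.5, -0.6]
grip_width: 0.0854
grasp_force: 0.0
clock: 13.33
tool_pos: [0.4221, -0.2353, 0.2017]
tcp_rot: [179.7, 0.0, -104.3]
force: [0.6, 1.1, 0.5]
grip_width: 0.085
grasp_force: 0.0
(((421.86993408203125, -240.28469848632812), (39.415706634521484, 13.743674278259277), 75.470947265625), 870) 0.10253008055436973
t [4.100e-02 1.000e-03 1.296e+00] w [ 0.0013  0.     -0.0013] dist 129.67847253292726
bar (((439.4403991699219, 199.18569946289062), (25.923851013183594, 26.282617568969727), 68.53721618652344), 133) 0.1735888625820151
```

```bash

python3 -m inch '[{"tx":0.045,"ty":0,"tz":0.4,"wx":0,"wy":0,"wz":0,"hand":1},{"tx":0.045,"ty":0,"tz":0.8,"wx":0,"wy":0,"wz":0,"hand":1},{"tx":0.045,"ty":0,"tz":1,"wx":0,"wy":0,"wz":0,"hand":1},{"tx":0.045,"ty":0,"tz":1,"wx":0,"wy":0,"wz":0,"hand":1},{"tx":0.045,"ty":0,"tz":1,"wx":0,"wy":0,"wz":0,"hand":1}]'
python3 -m inch '[{"tx":0,"ty":0,"tz":0.2,"wx":0,"wy":0,"wz":0,"hand":1},{"tx":0,"ty":0,"tz":0.3,"wx":0,"wy":0,"wz":0,"hand":1},{"tx":0,"ty":0,"tz":0.3,"wx":0,"wy":0,"wz":0,"hand":0},{"tx":0,"ty":0,"tz":0.3,"wx":0,"wy":0,"wz":0,"hand":0},{"tx":0,"ty":0,"tz":0.3,"wx":0,"wy":0,"wz":0,"hand":0},{"tx":0,"ty":0,"tz":0.3,"wx":0,"wy":0,"wz":0,"hand":0},{"tx":0,"ty":0,"tz":0.3,"wx":0,"wy":0,"wz":0,"hand":0},{"tx":0,"ty":0,"tz":0.3,"wx":0,"wy":0,"wz":0,"hand":0}]'
python3 -m inch '[{"tx":0,"ty":0,"tz":0,"wx":0,"wy":0,"wz":0,"hand":0},{"tx":0,"ty":0,"tz":0,"wx":0,"wy":0,"wz":0,"hand":0},{"tx":0,"ty":0,"tz":0,"wx":0,"wy":0,"wz":0,"hand":0}]'
python3 - <<'E'
from h import *
rows([.4215,-.2397,.073],Rt=down(-104.0))
E
```

```text
clock: 13.85
tool_pos: [0.4218, -0.2395, 0.1033]
tcp_rot: [179.8, -0.0, -104.2]
force: [0.7, -0.2, 1.0]
grip_width: 0.0854
grasp_force: 0.0
clock: 14.52
tool_pos: [0.4218, -0.2406, 0.0733]
tcp_rot: [179.9, -0.1, -104.2]
force: [2.7, -0.4, -3.5]
grip_width: 0.0125
grasp_force: 62.6
clock: 14.77
tool_pos: [0.4217, -0.2406, 0.0732]
tcp_rot: [179.9, -0.1, -104.2]
force: [-1.7, 0.1, 7.1]
grip_width: 0.0134
grasp_force: 62.5
t [-0.008  0.004  0.002] w [ 0.0007 -0.0004 -0.0013] dist 0.940778160664953
```

```bash

python3 -m inch '[{"tx":0,"ty":0,"tz":-0.2,"wx":0,"wy":0,"wz":0,"hand":0},{"tx":0,"ty":0,"tz":-0.5,"wx":0,"wy":0,"wz":0,"hand":0},{"tx":0,"ty":0,"tz":-0.9,"wx":0,"wy":0,"wz":0,"hand":0},{"tx":0,"ty":0,"tz":-0.9,"wx":0,"wy":0,"wz":0,"hand":0}]'
python3 -m inch '[{"tx":0,"ty":0,"tz":-0.4,"wx":0,"wy":0,"wz":0,"hand":0},{"tx":0,"ty":0,"tz":-0.7,"wx":0,"wy":0,"wz":0,"hand":0},{"tx":-0.3,"ty":0,"tz":-0.9,"wx":0,"wy":0,"wz":0,"hand":0},{"tx":-0.6,"ty":-0.1,"tz":-0.9,"wx":0,"wy":0,"wz":0,"hand":0},{"tx":-0.9,"ty":-0.1,"tz":-0.9,"wx":0,"wy":0,"wz":0,"hand":0},{"tx":-0.9,"ty":-0.1,"tz":-0.9,"wx":0,"wy":0,"wz":0,"hand":0}]'
python3 -m inch '[{"tx":-0.3,"ty":-0.04,"tz":0,"wx":0,"wy":0,"wz":0,"hand":0},{"tx":-0.6,"ty":-0.08,"tz":0,"wx":0,"wy":0,"wz":0,"hand":0},{"tx":-0.9,"ty":-0.11,"tz":0,"wx":0,"wy":0,"wz":0,"hand":0}]'
python3 -m inch '[{"tx":-0.3,"ty":-0.04,"tz":0,"wx":0,"wy":0,"wz":0,"hand":0},{"tx":-0.6,"ty":-0.08,"tz":0,"wx":0,"wy":0,"wz":0,"hand":0},{"tx":-0.9,"ty":-0.11,"tz":0,"wx":0,"wy":0,"wz":0,"hand":0}]'
python3 -m inch '[{"tx":-0.3,"ty":-0.04,"tz":0,"wx":0,"wy":0,"wz":0,"hand":0},{"tx":-0.6,"ty":-0.08,"tz":0,"wx":0,"wy":0,"wz":0,"hand":0},{"tx":-0.9,"ty":-0.11,"tz":0,"wx":0,"wy":0,"wz":0,"hand":0},{"tx":-0.9,"ty":-0.11,"tz":0,"wx":0,"wy":0,"wz":0,"hand":0}]'
python3 -m inch '[{"tx":-0.3,"ty":-0.04,"tz":0,"wx":0,"wy":0,"wz":-0.042,"hand":0},{"tx":-0.6,"ty":-0.08,"tz":0,"wx":0,"wy":0,"wz":-0.042,"hand":0},{"tx":-0.9,"ty":-0.11,"tz":0,"wx":0,"wy":0,"wz":-0.042,"hand":0},{"tx":-0.9,"ty":-0.11,"tz":0,"wx":0,"wy":0,"wz":-0.042,"hand":0},{"tx":-0.9,"ty":-0.11,"tz":0,"wx":0,"wy":0,"wz":-0.042,"hand":0}]'
python3 - <<'E'
from h import *
rows(MID+.04*dr+[0,0,.2],Rt=down(-96.7));print(tcp()[2]["joint_positions"].round(1))
p,d,W,c=snap("scene");z=W[...,2];X=(W-MID)@n;Y=(W-MID)@dr
for lo,hi in((-.12,-.05),(-.05,.0),(.08,.13)):
    m=(Y>lo)&(Y<hi)&(abs(z-.1105)<.004)&(abs(X)<.03);print("rail",m.sum(),np.percentile(X[m],[3,50,97]).round(4))
E
```

```text
clock: 15.1
tool_pos: [0.4245, -0.2423, 0.1686]
tcp_rot: [-179.7, -0.2, -104.2]
force: [2.1, -1.4, -1.5]
grip_width: 0.0128
grasp_force: 61.3
clock: 15.6
tool_pos: [0.4547, -0.1516, 0.2525]
tcp_rot: [179.8, 0.1, -104.1]
force: [-0.5, 0.2, -2.4]
grip_width: 0.0129
grasp_force: 61.2
clock: 15.85
tool_pos: [0.4868, -0.0702, 0.252]
tcp_rot: [179.8, -0.0, -104.3]
force: [-0.1, -0.2, -1.4]
grip_width: 0.0132
grasp_force: 61.2
clock: 16.1
tool_pos: [0.5197, 0.0148, 0.2518]
tcp_rot: [179.8, -0.1, -104.2]
force: [1.1, -0.5, -1.4]
grip_width: 0.0133
grasp_force: 61.1
clock: 16.43
tool_pos: [0.5533, 0.1022, 0.2513]
tcp_rot: [179.8, 0.1, -104.0]
force: [-0.9, -0.7, -2.1]
grip_width: 0.0133
grasp_force: 61.1
clock: 16.85
tool_pos: [0.585, 0.1834, 0.251]
tcp_rot: [179.8, -0.1, -96.6]
force: [-1.1, -0.0, -2.1]
grip_width: 0.0129
grasp_force: 61.2
t [-0.093 -0.029  0.51 ] w [ 0.0014 -0.0003  0.0008] dist 51.8773837446301
[ 10.6  26.2   8.4  72.5   0.  -72.9]
rail 133 [-0.0116 -0.0004  0.0088]
rail 93 [-0.0116 -0.001   0.009 ]
rail 83 [-0.0108  0.0001  0.0083]
```

```bash

python3 -m inch '[{"tx":-0.09,"ty":-0.025,"tz":0.2,"wx":0,"wy":0,"wz":0,"hand":0},{"tx":-0.09,"ty":-0.025,"tz":0.4,"wx":0,"wy":0,"wz":0,"hand":0},{"tx":-0.09,"ty":-0.025,"tz":0.5,"wx":0,"wy":0,"wz":0,"hand":0},{"tx":-0.09,"ty":-0.025,"tz":0.5,"wx":0,"wy":0,"wz":0,"hand":0},{"tx":-0.09,"ty":-0.025,"tz":0.5,"wx":0,"wy":0,"wz":0,"hand":0}]'
python3 - <<'E'
from h import *
rows(MID+.04*dr-.0005*n+[0,0,.119],Rt=down(-96.7))
p,d,W,c=snap("scene");z=W[...,2];X=(W-MID)@n;Y=(W-MID)@dr;cv2.imwrite("pics/s5.png",cv2.resize(p[80:280,220:420,::-1],None,fx=3,fy=3))
m=(Y>-.02)&(Y<.1)&(z>.135)&(z<.185)&(abs(X)<.07);print("tin x",np.percentile(X[m],[1,50,99]).round(4),"y",np.percentile(Y[m],[1,99]).round(4),"z",np.percentile(z[m],[1,99]).round(4))
m=m&(X>.044);l=cv2.fitLine(np.c_[X[m],Y[m]].astype(np.float32),cv2.DIST_HUBER,0,.01,.01).ravel();print(m.sum(),l)
E
```

```text
clock: 17.32
tool_pos: [0.5881, 0.1902, 0.2022]
tcp_rot: [179.8, -0.1, -96.7]
force: [-0.4, -0.1, -1.2]
grip_width: 0.0131
grasp_force: 61.0
t [-0.022 -0.002  0.832] w [ 0.0012 -0.0003 -0.0002] dist 83.22732506390335
tin x [-0.049   0.0313  0.0466] y [0.0045 0.064 ] z [0.1356 0.1844]
99 [ 0.00421697 -0.9999911   0.04474889  0.03464031]
```

View pics/s5.png

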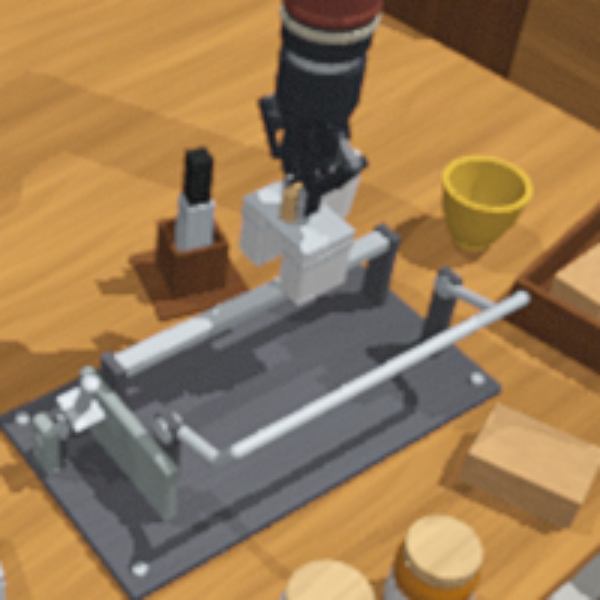

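The crop shows tin B held astride above the rail and centred on it, at about crop pixel (300,240), with the bar upright in its holder. I'll lower it.

```bash

python3 -m inch '[{"tx":0,"ty":0,"tz":0.2,"wx":0,"wy":0,"wz":0,"hand":0},{"tx":0,"ty":0,"tz":0.4,"wx":0,"wy":0,"wz":0,"hand":0},{"tx":0,"ty":0,"tz":0.6,"wx":0,"wy":0,"wz":0,"hand":0},{"tx":0,"ty":0,"tz":0.75,"wx":0,"wy":0,"wz":0,"hand":0},{"tx":0,"ty":0,"tz":0.75,"wx":0,"wy":0,"wz":0,"hand":0}]'
python3 -m inch '[{"tx":0,"ty":0,"tz":0.03,"wx":0,"wy":0,"wz":0,"hand":0},{"tx":0,"ty":0,"tz":0.06,"wx":0,"wy":0,"wz":0,"hand":0},{"tx":0,"ty":0,"tz":0.06,"wx":0,"wy":0,"wz":0,"hand":0}]'
```

```text
clock: 17.78
tool_pos: [0.5871, 0.1906, 0.1254]
tcp_rot: [179.7, -0.1, -96.7]
force: [-1.6, -0.8, -1.9]
grip_width: 0.0129
grasp_force: 61.0
clock: 18.03
tool_pos: [0.589, 0.1912, 0.1221]
tcp_rot: [179.9, 0.0, -96.7]
force: [1.0, 0.4, -1.8]
grip_width: 0.0128
grasp_force: 61.1
```

```bash

python3 -m inch '[{"tx":0,"ty":0,"tz":0.01,"wx":0,"wy":0,"wz":0,"hand":0},{"tx":0,"ty":0,"tz":0.02,"wx":0,"wy":0,"wz":0,"hand":0},{"tx":0,"ty":0,"tz":0.025,"wx":0,"wy":0,"wz":0,"hand":0},{"tx":0,"ty":0,"tz":0.025,"wx":0,"wy":0,"wz":0,"hand":0}]'
```

```text
clock: 18.37
tool_pos: [0.5885, 0.1913, 0.1191]
tcp_rot: [179.9, -0.0, -96.7]
force: [0.6, -0.1, 1.6]
grip_width: 0.0135
grasp_force: 61.5
```

```bash

python3 -m inch '[{"tx":0,"ty":0,"tz":0.005,"wx":0,"wy":0,"wz":0,"hand":0.3},{"tx":0,"ty":0,"tz":0.005,"wx":0,"wy":0,"wz":0,"hand":0.6},{"tx":0,"ty":0,"tz":0,"wx":0,"wy":0,"wz":0,"hand":0.8},{"tx":0,"ty":0,"tz":0,"wx":0,"wy":0,"wz":0,"hand":0.8},{"tx":0,"ty":0,"tz":0,"wx":0,"wy":0,"wz":0,"hand":0.8},{"tx":0,"ty":0,"tz":0,"wx":0,"wy":0,"wz":0,"hand":0.8}]'
python3 -m inch '[{"tx":0,"ty":0,"tz":-0.3,"wx":0,"wy":0,"wz":0,"hand":0.8},{"tx":0,"ty":0,"tz":-0.7,"wx":0,"wy":0,"wz":0,"hand":1},{"tx":0,"ty":0,"tz":-1,"wx":0,"wy":0,"wz":0,"hand":1},{"tx":0,"ty":0,"tz":-1,"wx":0,"wy":0,"wz":0,"hand":1}]'
python3 -m inch '[{"tx":0.4,"ty":0,"tz":0,"wx":0,"wy":0,"wz":0,"hand":1},{"tx":0.8,"ty":0,"tz":0,"wx":0,"wy":0,"wz":0,"hand":1},{"tx":1,"ty":0,"tz":0,"wx":0,"wy":0,"wz":0,"hand":1}]'
python3 -m inch '[{"tx":0.4,"ty":0,"tz":0,"wx":0,"wy":0,"wz":0,"hand":1},{"tx":0.8,"ty":0,"tz":0,"wx":0,"wy":0,"wz":0,"hand":1},{"tx":1,"ty":0,"tz":0,"wx":0,"wy":0,"wz":0,"hand":1}]'
python3 -m inch '[{"tx":0.4,"ty":0,"tz":0,"wx":0,"wy":0,"wz":0,"hand":1},{"tx":0.8,"ty":0,"tz":0,"wx":0,"wy":0,"wz":0,"hand":1},{"tx":1,"ty":0,"tz":0,"wx":0,"wy":0,"wz":0,"hand":1},{"tx":1,"ty":0,"tz":0,"wx":0,"wy":0,"wz":0,"hand":1}]'
python3 - <<'E'
from h import *
p,d,W,c=snap("scene");z=W[...,2];X=(W-MID)@n;Y=(W-MID)@dr
for lo,hi in((.14,.152),(.106,.12)):
    m=(Y>-.02)&(Y<.1)&(z>lo)&(z<hi)&(abs(X)<.06);print(lo,"tin x",np.percentile(X[m],[1,50,99]).round(4),"y",np.percentile(Y[m],[1,99]).round(4),"z",np.percentile(z[m],[50,99]).round(4))
p,d,W,c=snap("top");z=W[...,2];v,u=np.indices(z.shape);cv2.imwrite("pics/t6.png",p[:,:,::-1])
bx=(315,370,150,205)
for lo,hi in((.062,.072),(.095,.108)): print(lo,rect((u>bx[0])&(u<bx[1])&(v>bx[2])&(v<bx[3])&(z>lo)&(z<hi),W))
rows([.606,-.2284,.2],Rt=down(-110.5))
E
```

```text
clock: 18.87
tool_pos: [0.5882, 0.1912, 0.1186]
tcp_rot: [179.8, -0.0, -96.7]
force: [0.2, -0.0, -0.1]
grip_width: 0.0682
grasp_force: 0.0
clock: 19.2
tool_pos: [0.5915, 0.1918, 0.2253]
tcp_rot: [-179.7, 0.1, -96.7]
force: [0.6, -0.7, -0.0]
grip_width: 0.0859
grasp_force: 0.0
clock: 19.45
tool_pos: [0.5764, 0.089, 0.2187]
tcp_rot: [179.8, -0.1, -96.7]
force: [0.5, -0.5, 0.8]
grip_width: 0.0855
grasp_force: 0.0
clock: 19.7
tool_pos: [0.5646, -0.011, 0.2188]
tcp_rot: [179.8, -0.1, -96.8]
force: [1.3, -0.3, -0.2]
grip_width: 0.0851
grasp_force: 0.0
clock: 20.03
tool_pos: [0.5532, -0.1108, 0.2187]
tcp_rot: [179.8, -0.1, -96.9]
force: [-0.4, 0.6, 0.1]
grip_width: 0.0853
grasp_force: 0.0
0.14 tin x [-0.0096  0.0012  0.0068] y [0.0173 0.0567] z [0.1478 0.1511]
0.106 tin x [-0.0503  0.0062  0.0464] y [-0.0158  0.0966] z [0.1144 0.1187]
0.062 (((0.0, 0.0), (0.0, 0.0), 0.0), 0)
0.095 (((0.0, 0.0), (0.0, 0.0), 0.0), 0)
t [ 1.14  -0.665  0.185] w [ 0.0009 -0.0002  0.0762] dist 133.26200786603172
```

View pics/t6.png

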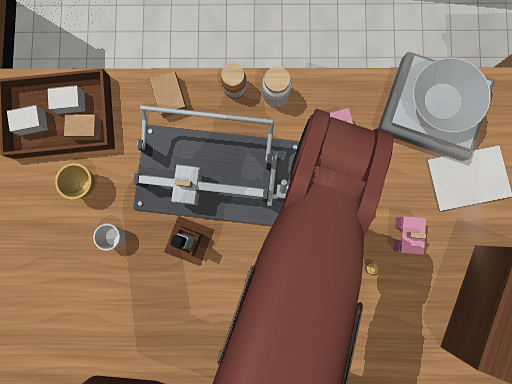

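```bash
python3 - <<'E'
from h import *
p,d,W,c=snap("scene");z=W[...,2]
hsv=cv2.cvtColor(p,cv2.COLOR_RGB2HSV)
m=(W[...,0]>.5)&(W[...,0]<.72)&(W[...,1]>-.33)&(W[...,1]<-.13)&(z>.05)&(hsv[...,1]<130)
for lo,hi in((.062,.072),(.095,.108)): print(lo,rect(m&(z>lo)&(z<hi),W))
E
```

```text
0.062 (((636.60546875, -237.0529022216797), (77.02482604980469, 173.76626586914062), 80.29713439941406), 724)
0.095 (((603.8052978515625, -231.18772888183594), (39.2661247253418, 17.057100296020508), 68.35323333740234), 92)
```

The arm hides tin A from the top camera. The scene view still finds it at about (0.605, -0.230), so it hasn't moved. I'll go above it.

```bash

python3 -m inch '[{"tx":0.4,"ty":-0.25,"tz":0,"wx":0,"wy":0,"wz":0,"hand":1},{"tx":0.8,"ty":-0.5,"tz":0,"wx":0,"wy":0,"wz":0,"hand":1},{"tx":0.8,"ty":-0.5,"tz":0,"wx":0,"wy":0,"wz":0,"hand":1}]'
python3 -m inch '[{"tx":0.34,"ty":-0.16,"tz":0.18,"wx":0,"wy":0,"wz":0.076,"hand":1},{"tx":0.34,"ty":-0.16,"tz":0.18,"wx":0,"wy":0,"wz":0.076,"hand":1},{"tx":0.34,"ty":-0.16,"tz":0.18,"wx":0,"wy":0,"wz":0.076,"hand":1},{"tx":0.34,"ty":-0.16,"tz":0.18,"wx":0,"wy":0,"wz":0.076,"hand":1}]'
python3 - <<'E'
from h import *
p,d,W,c=snap("wrist");z=W[...,2]
near=np.hypot(W[...,0]-.606,W[...,1]+.229)<.035
m=near&(abs(z-.102)<.005);print(rect(m,W),z[m].mean())
r=np.array(rect(m,W)[0][0])/1000
rows([r[0],r[1],.073],Rt=down(-110.5))
E
```

```text
clock: 20.43
tool_pos: [0.5962, -0.1948, 0.2184]
tcp_rot: [179.9, -0.1, -96.7]
force: [-0.7, 0.1, -1.4]
grip_width: 0.0855
grasp_force: 0.0
clock: 20.77
tool_pos: [0.606, -0.2262, 0.2004]
tcp_rot: [179.8, -0.0, -110.1]
force: [-0.6, -0.7, 0.3]
grip_width: 0.0855
grasp_force: 0.0
(((607.186279296875, -229.69093322753906), (39.80025863647461, 13.883122444152832), 67.7535171508789), 861) 0.10254946795251613
t [ 0.03  -0.026  1.279] w [ 0.0009 -0.0002  0.0026] dist 127.9827585504757
```

```bash

python3 -m inch '[{"tx":0.03,"ty":-0.02,"tz":0.4,"wx":0,"wy":0,"wz":0.005,"hand":1},{"tx":0.03,"ty":-0.02,"tz":0.8,"wx":0,"wy":0,"wz":0.005,"hand":1},{"tx":0.03,"ty":-0.02,"tz":1,"wx":0,"wy":0,"wz":0.005,"hand":1},{"tx":0.03,"ty":-0.02,"tz":1,"wx":0,"wy":0,"wz":0.005,"hand":1},{"tx":0.03,"ty":-0.02,"tz":1,"wx":0,"wy":0,"wz":0.005,"hand":1}]'
python3 -m inch '[{"tx":0,"ty":0,"tz":0.2,"wx":0,"wy":0,"wz":0,"hand":1},{"tx":0,"ty":0,"tz":0.28,"wx":0,"wy":0,"wz":0,"hand":1},{"tx":0,"ty":0,"tz":0.28,"wx":0,"wy":0,"wz":0,"hand":0},{"tx":0,"ty":0,"tz":0.28,"wx":0,"wy":0,"wz":0,"hand":0},{"tx":0,"ty":0,"tz":0.28,"wx":0,"wy":0,"wz":0,"hand":0},{"tx":0,"ty":0,"tz":0.28,"wx":0,"wy":0,"wz":0,"hand":0},{"tx":0,"ty":0,"tz":0.28,"wx":0,"wy":0,"wz":0,"hand":0},{"tx":0,"ty":0,"tz":0.28,"wx":0,"wy":0,"wz":0,"hand":0}]'
python3 -m inch '[{"tx":0,"ty":0,"tz":0,"wx":0,"wy":0,"wz":0,"hand":0},{"tx":0,"ty":0,"tz":0,"wx":0,"wy":0,"wz":0,"hand":0},{"tx":0,"ty":0,"tz":-0.2,"wx":0,"wy":0,"wz":0,"hand":0},{"tx":0,"ty":0,"tz":-0.5,"wx":0,"wy":0,"wz":0,"hand":0},{"tx":0,"ty":0,"tz":-0.9,"wx":0,"wy":0,"wz":0,"hand":0},{"tx":0,"ty":0,"tz":-0.9,"wx":0,"wy":0,"wz":0,"hand":0}]'
python3 -m inch '[{"tx":0,"ty":0,"tz":-0.4,"wx":0,"wy":0,"wz":-0.04,"hand":0},{"tx":0,"ty":0,"tz":-0.8,"wx":0,"wy":0,"wz":-0.078,"hand":0},{"tx":0,"ty":0,"tz":-1,"wx":0,"wy":0,"wz":-0.078,"hand":0},{"tx":0,"ty":0,"tz":-1,"wx":0,"wy":0,"wz":-0.078,"hand":0}]'
python3 - <<'E'
from h import *
rows(MID-.04*dr-.0005*n+[0,0,.25],Rt=down(-96.7))
E
```

```text
clock: 21.23
tool_pos: [0.6062, -0.2298, 0.101]
tcp_rot: [179.8, -0.1, -111.1]
force: [-0.0, 0.1, -0.8]
grip_width: 0.0854
grasp_force: 0.0
clock: 21.9
tool_pos: [0.6065, -0.2313, 0.0732]
tcp_rot: [179.9, -0.1, -111.3]
force: [0.8, -0.8, -0.5]
grip_width: 0.0128
grasp_force: 62.5
clock: 22.4
tool_pos: [0.6097, -0.2327, 0.1697]
tcp_rot: [-179.6, -0.1, -111.3]
force: [1.8, -0.1, -2.2]
grip_width: 0.0133
grasp_force: 60.7
clock: 22.73
tool_pos: [0.6089, -0.2322, 0.2677]
tcp_rot: [-179.7, -0.2, -97.2]
force: [-0.3, -0.1, -2.7]
grip_width: 0.0129
grasp_force: 60.8
t [-3.387  0.731  0.163] w [-0.0014 -0.001  -0.0027] dist 346.87042064462116
```

```bash

python3 -m inch '[{"tx":-0.28,"ty":0.06,"tz":0,"wx":0,"wy":0,"wz":0,"hand":0},{"tx":-0.56,"ty":0.12,"tz":0,"wx":0,"wy":0,"wz":0,"hand":0},{"tx":-0.85,"ty":0.18,"tz":0,"wx":0,"wy":0,"wz":0,"hand":0}]'
python3 -m inch '[{"tx":-0.28,"ty":0.06,"tz":0,"wx":0,"wy":0,"wz":0,"hand":0},{"tx":-0.56,"ty":0.12,"tz":0,"wx":0,"wy":0,"wz":0,"hand":0},{"tx":-0.85,"ty":0.18,"tz":0,"wx":0,"wy":0,"wz":0,"hand":0}]'
python3 -m inch '[{"tx":-0.28,"ty":0.06,"tz":0,"wx":0,"wy":0,"wz":0,"hand":0},{"tx":-0.56,"ty":0.12,"tz":0,"wx":0,"wy":0,"wz":0,"hand":0},{"tx":-0.85,"ty":0.18,"tz":0,"wx":0,"wy":0,"wz":0,"hand":0},{"tx":-0.85,"ty":0.18,"tz":0,"wx":0,"wy":0,"wz":0,"hand":0}]'
python3 -m inch '[{"tx":-0.28,"ty":0.06,"tz":0,"wx":0,"wy":0,"wz":0,"hand":0},{"tx":-0.56,"ty":0.12,"tz":0.1,"wx":0,"wy":0,"wz":0,"hand":0},{"tx":-0.82,"ty":0.18,"tz":0.3,"wx":0,"wy":0,"wz":0,"hand":0},{"tx":-0.82,"ty":0.18,"tz":0.5,"wx":0,"wy":0,"wz":0,"hand":0},{"tx":-0.82,"ty":0.18,"tz":0.6,"wx":0,"wy":0,"wz":0,"hand":0},{"tx":-0.82,"ty":0.18,"tz":0.6,"wx":0,"wy":0,"wz":0,"hand":0},{"tx":-0.82,"ty":0.18,"tz":0.6,"wx":0,"wy":0,"wz":0,"hand":0}]'
python3 - <<'E'
from h import *
rows(MID-.04*dr-.0005*n+[0,0,.119],Rt=down(-96.7))
p,d,W,c=snap("scene");z=W[...,2];X=(W-MID)@n;Y=(W-MID)@dr
m=(Y>-.1)&(Y<.005)&(z>.15)&(z<.195)&(abs(X)<.07);print("tin x",np.percentile(X[m],[1,50,99]).round(4),"y",np.percentile(Y[m],[1,99]).round(4))
m=m&(X>.042);l=cv2.fitLine(np.c_[X[m],Y[m]].astype(np.float32),cv2.DIST_HUBER,0,.01,.01).ravel();print(m.sum(),l)
E
```

```text
clock: 22.98
tool_pos: [0.5989, -0.144, 0.2608]
tcp_rot: [179.7, 0.0, -97.3]
force: [0.3, 0.4, -3.6]
grip_width: 0.0131
grasp_force: 60.7
clock: 23.23
tool_pos: [0.5916, -0.0567, 0.2609]
tcp_rot: [179.7, -0.0, -97.3]
force: [0.9, 0.2, -2.2]
grip_width: 0.0127
grasp_force: 60.7
clock: 23.57
tool_pos: [0.584, 0.0333, 0.2612]
tcp_rot: [179.7, 0.1, -97.0]
force: [0.5, 0.5, -3.2]
grip_width: 0.013
grasp_force: 60.7
clock: 24.15
tool_pos: [0.5773, 0.1114, 0.2021]
tcp_rot: [179.7, -0.1, -97.3]
force: [-0.1, -0.3, -2.4]
grip_width: 0.0132
grasp_force: 60.5
t [-0.018 -0.017  0.831] w [ 0.0014 -0.0003 -0.0032] dist 83.11120676940891
tin x [-0.05    0.0387  0.0453] y [-0.0741 -0.0156]
150 [ 0.00564818  0.999984    0.04330758 -0.04088476]
```

```bash

python3 -m inch '[{"tx":0,"ty":-0.015,"tz":0.1,"wx":0,"wy":0,"wz":-0.003,"hand":0},{"tx":0,"ty":-0.015,"tz":0.35,"wx":0,"wy":0,"wz":-0.003,"hand":0},{"tx":0,"ty":-0.015,"tz":0.6,"wx":0,"wy":0,"wz":-0.003,"hand":0},{"tx":0,"ty":-0.015,"tz":0.78,"wx":0,"wy":0,"wz":-0.003,"hand":0},{"tx":0,"ty":-0.015,"tz":0.78,"wx":0,"wy":0,"wz":-0.003,"hand":0},{"tx":0,"ty":-0.015,"tz":0.78,"wx":0,"wy":0,"wz":-0.003,"hand":0}]'
python3 -m inch '[{"tx":0,"ty":0,"tz":0.015,"wx":0,"wy":0,"wz":0,"hand":0},{"tx":0,"ty":0,"tz":0.03,"wx":0,"wy":0,"wz":0,"hand":0},{"tx":0,"ty":0,"tz":0.045,"wx":0,"wy":0,"wz":0,"hand":0},{"tx":0,"ty":0,"tz":0.045,"wx":0,"wy":0,"wz":0,"hand":0}]'
```

```text
clock: 24.7
tool_pos: [0.5788, 0.1115, 0.1245]
tcp_rot: [179.8, -0.0, -96.7]
force: [0.4, -0.2, -1.6]
grip_width: 0.0125
grasp_force: 60.7
clock: 25.03
tool_pos: [0.5793, 0.112, 0.1208]
tcp_rot: [179.9, -0.0, -96.7]
force: [0.1, 0.4, -3.0]
grip_width: 0.0133
grasp_force: 60.7
```

```bash

python3 -m inch '[{"tx":0,"ty":0,"tz":0.01,"wx":0,"wy":0,"wz":0,"hand":0},{"tx":0,"ty":0,"tz":0.02,"wx":0,"wy":0,"wz":0,"hand":0},{"tx":0,"ty":0,"tz":0.02,"wx":0,"wy":0,"wz":0,"hand":0}]'
python3 -m inch '[{"tx":0,"ty":0,"tz":0.005,"wx":0,"wy":0,"wz":0,"hand":0.3},{"tx":0,"ty":0,"tz":0.005,"wx":0,"wy":0,"wz":0,"hand":0.6},{"tx":0,"ty":0,"tz":0,"wx":0,"wy":0,"wz":0,"hand":0.8},{"tx":0,"ty":0,"tz":0,"wx":0,"wy":0,"wz":0,"hand":0.8},{"tx":0,"ty":0,"tz":0,"wx":0,"wy":0,"wz":0,"hand":0.8},{"tx":0,"ty":0,"tz":0,"wx":0,"wy":0,"wz":0,"hand":0.8}]'
python3 -m inch '[{"tx":0,"ty":0,"tz":-0.3,"wx":0,"wy":0,"wz":0,"hand":0.8},{"tx":0,"ty":0,"tz":-0.7,"wx":0,"wy":0,"wz":0,"hand":1},{"tx":0,"ty":0,"tz":-1,"wx":0,"wy":0,"wz":0,"hand":1},{"tx":0,"ty":0.3,"tz":-1,"wx":0,"wy":0,"wz":0,"hand":1},{"tx":0,"ty":0.7,"tz":-1,"wx":0,"wy":0,"wz":0,"hand":1},{"tx":0,"ty":1,"tz":-1,"wx":0,"wy":0,"wz":0,"hand":1},{"tx":0,"ty":1,"tz":-1,"wx":0,"wy":0,"wz":0,"hand":1}]'
python3 - <<'E'
from h import *
p,d,W,c=snap("scene");z=W[...,2];X=(W-MID)@n;Y=(W-MID)@dr;cv2.imwrite("pics/s7.png",cv2.resize(p[80:280,220:420,::-1],None,fx=3,fy=3))
for a,b in((-.1,0),(0,.1)):
  for lo,hi in((.14,.155),(.105,.12)):
    m=(Y>a)&(Y<b)&(z>lo)&(z<hi)&(abs(X)<.06);print(a,lo,"tin x",np.percentile(X[m],[1,50,99]).round(4),"y",np.percentile(Y[m],[1,99]).round(4),"z",np.percentile(z[m],[50,99]).round(4))
m=(np.hypot(W[...,0]-.4395,W[...,1]-.199)<.03)&(z>.12)&(z<.19);print("bar top",W[m].mean(0),z[m].max())
rows([.4395,.199,.232],Rt=down(-111.0))
E
```

```text
clock: 25.28
tool_pos: [0.5792, 0.1121, 0.119]
tcp_rot: [179.9, -0.0, -96.7]
force: [-1.7, -0.6, 5.1]
grip_width: 0.0134
grasp_force: 61.6
clock: 25.78
tool_pos: [0.5789, 0.112, 0.1182]
tcp_rot: [179.8, -0.0, -96.7]
force: [-0.1, -0.5, 0.3]
grip_width: 0.0681
grasp_force: 0.0
clock: 26.37
tool_pos: [0.4742, 0.1242, 0.2184]
tcp_rot: [179.6, -0.0, -96.6]
force: [1.1, 0.1, -0.6]
grip_width: 0.0855
grasp_force: 0.0
-0.1 0.14 tin x [-0.0125 -0.0027  0.0032] y [-0.0606 -0.0223] z [0.1481 0.1528]
-0.1 0.105 tin x [-0.0536  0.0064  0.0431] y [-0.0976 -0.0026] z [0.1145 0.1192]
0 0.14 tin x [-0.0091  0.      0.0053] y [0.0151 0.0572] z [0.1483 0.1514]
0 0.105 tin x [-0.0504  0.0073  0.0462] y [0.0026 0.0964] z [0.1145 0.1193]
bar top [0.44416608 0.19187684 0.14093516] 0.17632991593418867
t [-0.702  0.462 -0.13 ] w [ 0.0012 -0.0003  0.0799] dist 85.00129233878168
```

View pics/s7.png

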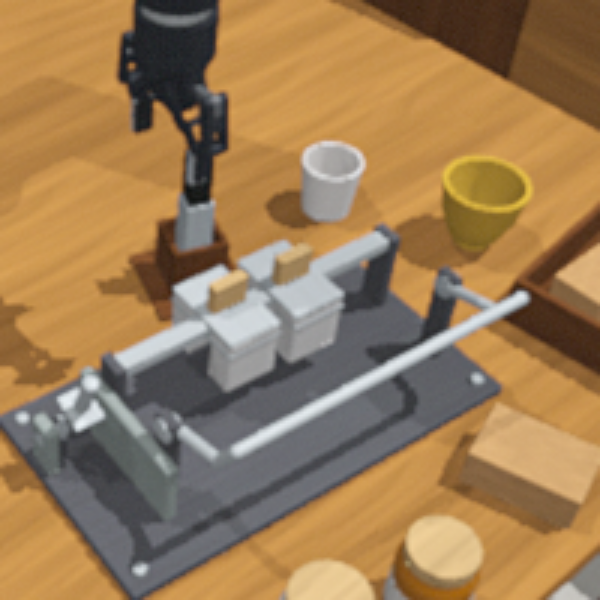

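Both silver tins hang flat astride the rail, at about crop pixels (230,320) and (295,290), with the bar upright in the holder at (195,210). I'll re-grip the bar.

```bash

python3 -m inch '[{"tx":-0.35,"ty":0.23,"tz":-0.13,"wx":0,"wy":0,"wz":0.04,"hand":1},{"tx":-0.7,"ty":0.46,"tz":-0.13,"wx":0,"wy":0,"wz":0.08,"hand":1},{"tx":-0.7,"ty":0.46,"tz":-0.13,"wx":0,"wy":0,"wz":0.08,"hand":1},{"tx":-0.7,"ty":0.46,"tz":-0.13,"wx":0,"wy":0,"wz":0.08,"hand":1},{"tx":-0.7,"ty":0.46,"tz":-0.13,"wx":0,"wy":0,"wz":0.08,"hand":1}]'
python3 - <<'E'
from h import *
p,d,W,c=snap("wrist");z=W[...,2]
m=(abs(z-.176)<.006)&(np.hypot(W[...,0]-.4395,W[...,1]-.199)<.04);r=rect(m,W);print(r,W[m].mean(0))
rows([r[0][0][0]/1000,r[0][0][1]/1000,.132],Rt=down(-111.0))
E
```

```text
clock: 26.83
tool_pos: [0.4429, 0.1988, 0.2316]
tcp_rot: [179.9, -0.1, -110.9]
force: [-0.1, 0.2, 0.7]
grip_width: 0.0854
grasp_force: 0.0
(((441.29254150390625, 198.96676635742188), (25.734651565551758, 25.71369171142578), 69.69259643554688), 1444) [0.44083936 0.19791538 0.17627224]
t [-0.001  0.017  0.995] w [ 0.0007 -0.0004  0.0001] dist 99.51071354378475
```

```bash

python3 -m inch '[{"tx":0,"ty":0.02,"tz":0.4,"wx":0,"wy":0,"wz":-0.004,"hand":1},{"tx":0,"ty":0.02,"tz":0.7,"wx":0,"wy":0,"wz":-0.004,"hand":1},{"tx":0,"ty":0.02,"tz":0.99,"wx":0,"wy":0,"wz":-0.004,"hand":1},{"tx":0,"ty":0.02,"tz":0.99,"wx":0,"wy":0,"wz":-0.004,"hand":1}]'
python3 -m inch '[{"tx":0,"ty":0,"tz":0,"wx":0,"wy":0,"wz":0,"hand":1},{"tx":0,"ty":0,"tz":0,"wx":0,"wy":0,"wz":0,"hand":0},{"tx":0,"ty":0,"tz":0,"wx":0,"wy":0,"wz":0,"hand":0},{"tx":0,"ty":0,"tz":0,"wx":0,"wy":0,"wz":0,"hand":0},{"tx":0,"ty":0,"tz":0,"wx":0,"wy":0,"wz":0,"hand":0},{"tx":0,"ty":0,"tz":0,"wx":0,"wy":0,"wz":0,"hand":0},{"tx":0,"ty":0,"tz":0,"wx":0,"wy":0,"wz":0,"hand":0},{"tx":0,"ty":0,"tz":0,"wx":0,"wy":0,"wz":0,"hand":0}]'
python3 -m inch '[{"tx":0,"ty":0,"tz":-0.3,"wx":0,"wy":0,"wz":0,"hand":0},{"tx":0,"ty":0,"tz":-0.6,"wx":0,"wy":0,"wz":0,"hand":0},{"tx":0,"ty":0,"tz":-1,"wx":0,"wy":0,"wz":0,"hand":0},{"tx":0,"ty":0,"tz":-1,"wx":0,"wy":0,"wz":0,"hand":0}]'
python3 -m inch '[{"tx":0.1,"ty":0,"tz":-0.4,"wx":0,"wy":0,"wz":0,"hand":0},{"tx":0.4,"ty":0,"tz":-0.7,"wx":0,"wy":0,"wz":0,"hand":0},{"tx":0.8,"ty":0,"tz":-0.9,"wx":0,"wy":0,"wz":0,"hand":0},{"tx":0.8,"ty":0,"tz":-0.9,"wx":0,"wy":0,"wz":0,"hand":0}]'
python3 - <<'E'
from h import *
P,Q=lev(.8,.240);rows(P,Rt=Q);rows(P+[0,0,.02],Rt=down(-96.7));print(P)
E
```

```text
clock: 27.22
tool_pos: [0.4376, 0.1972, 0.128]
tcp_rot: [179.5, -0.3, -110.4]
force: [-1.8, -0.4, -0.7]
grip_width: 0.0851
grasp_force: 0.0
clock: 27.88
tool_pos: [0.4408, 0.1994, 0.1335]
tcp_rot: [179.9, -0.0, -110.3]
force: [-0.7, -0.3, 5.6]
grip_width: 0.0254
grasp_force: 58.9
clock: 28.22
tool_pos: [0.4433, 0.2001, 0.2389]
tcp_rot: [-179.7, 0.2, -110.3]
force: [1.0, 0.9, -2.6]
grip_width: 0.0255
grasp_force: 60.8
clock: 28.55
tool_pos: [0.4125, 0.1211, 0.326]
tcp_rot: [-179.9, -0.1, -110.4]
force: [1.3, 0.5, -2.8]
grip_width: 0.0256
grasp_force: 61.4
t [ 1.005 -2.785  0.453] w [-0.1082  0.0125 -0.0756] dist 299.4854556471319
t [ 1.005 -2.785  0.253] w [-0.0005 -0.0004 -0.0763] dist 297.1578324719294
[ 0.63840609 -0.07026965  0.28126112]
```

```bash

python3 -m inch '[{"tx":0.11,"ty":-0.3,"tz":0,"wx":0,"wy":0,"wz":0,"hand":0},{"tx":0.22,"ty":-0.6,"tz":0,"wx":0,"wy":0,"wz":0,"hand":0},{"tx":0.33,"ty":-0.9,"tz":0,"wx":0,"wy":0,"wz":0,"hand":0},{"tx":0.33,"ty":-0.9,"tz":0,"wx":0,"wy":0,"wz":0,"hand":0}]'
python3 -m inch '[{"tx":0.11,"ty":-0.3,"tz":0,"wx":0,"wy":0,"wz":0,"hand":0},{"tx":0.22,"ty":-0.6,"tz":0,"wx":0,"wy":0,"wz":0,"hand":0},{"tx":0.33,"ty":-0.9,"tz":0,"wx":0,"wy":0,"wz":0,"hand":0},{"tx":0.33,"ty":-0.9,"tz":0,"wx":0,"wy":0,"wz":0,"hand":0}]'
python3 -m inch '[{"tx":0.11,"ty":-0.3,"tz":0,"wx":0,"wy":0,"wz":0,"hand":0},{"tx":0.22,"ty":-0.6,"tz":0,"wx":0,"wy":0,"wz":0,"hand":0},{"tx":0.33,"ty":-0.95,"tz":0,"wx":0,"wy":0,"wz":-0.04,"hand":0},{"tx":0.33,"ty":-0.95,"tz":0,"wx":0,"wy":0,"wz":-0.076,"hand":0},{"tx":0.33,"ty":-0.95,"tz":0,"wx":0,"wy":0,"wz":-0.076,"hand":0},{"tx":0.33,"ty":-0.95,"tz":0,"wx":0,"wy":0,"wz":-0.076,"hand":0}]'
python3 - <<'E'
from h import *
P,Q=lev(.8,.243);rows(P,Rt=Q);print(tcp()[2]["joint_positions"].round(1))
E
```

```text
clock: 28.88
tool_pos: [0.4892, 0.0588, 0.3213]
tcp_rot: [179.9, -0.1, -110.5]
force: [-1.8, -0.7, -3.2]
grip_width: 0.0254
grasp_force: 62.1
clock: 29.22
tool_pos: [0.562, -0.0036, 0.3203]
tcp_rot: [179.9, -0.1, -110.5]
force: [-1.2, -0.1, -3.5]
grip_width: 0.0255
grasp_force: 63.1
clock: 29.72
tool_pos: [0.6359, -0.064, 0.3209]
tcp_rot: [179.7, -0.0, -96.9]
force: [0.5, -0.2, -2.8]
grip_width: 0.0257
grasp_force: 63.7
t [ 0.06  -0.045  0.368] w [-0.1066  0.0002 -0.001 ] dist 37.556268761863414
[-12.3  29.1  23.3  84.5  -0.  -95.4]
```

```bash

python3 -m inch '[{"tx":0.06,"ty":-0.05,"tz":0.1,"wx":-0.04,"wy":0,"wz":0,"hand":0},{"tx":0.06,"ty":-0.05,"tz":0.2,"wx":-0.08,"wy":0,"wz":0,"hand":0},{"tx":0.06,"ty":-0.05,"tz":0.3,"wx":-0.107,"wy":0,"wz":0,"hand":0},{"tx":0.06,"ty":-0.05,"tz":0.37,"wx":-0.107,"wy":0,"wz":0,"hand":0},{"tx":0.06,"ty":-0.05,"tz":0.37,"wx":-0.107,"wy":0,"wz":0,"hand":0},{"tx":0.06,"ty":-0.05,"tz":0.37,"wx":-0.107,"wy":0,"wz":0,"hand":0}]'
python3 - <<'E'
from h import *
P,Q=lev(.8,.238);rows(P,Rt=Q);print(tcp()[2]["joint_positions"].round(1))
p,d,W,c=snap("scene");cv2.imwrite("pics/s8.png",cv2.resize(p[120:270,180:380,::-1],None,fx=4,fy=4))
q=(W-HINGE).reshape(-1,3);X=q@n;Y=q@dr;Z=q[:,2]+.055
k=(abs(Y)<.03)&(abs(X)<.15)&(Z>.095)&(Z<.30)
l=-.34;a=np.array([-np.sin(l),np.cos(l)]);s=X*a[0]+(Z-.055)*a[1];o=X*a[1]-(Z-.055)*a[0]
for lo,hi in((.065,.09),(.12,.135),(.135,.15),(.17,.19),(.2,.225)):
    m=k&(s>lo)&(s<hi)&(abs(o)<.04);print(lo,m.sum(),"perp",np.percentile(o[m],[2,50,98]).round(4),"y",np.percentile(Y[m],[2,50,98]).round(4))
E
```

```text
clock: 30.22
tool_pos: [0.6403, -0.07, 0.2795]
tcp_rot: [160.3, -0.1, -96.8]
force: [-0.4, 0.6, -2.0]
grip_width: 0.025
grasp_force: 68.7
t [0.005 0.023 0.01 ] w [ 0.0012 -0.0001 -0.0008] dist 2.576091964798665
[-11.8  54.1  60.2 115.7  -1.8 -94.7]
0.065 20 perp [-0.0045  0.0032  0.0062] y [-0.0113 -0.0087 -0.0021]
0.12 41 perp [-0.0135  0.0079  0.0153] y [-0.0178 -0.0162  0.0096]
0.135 44 perp [-0.0141  0.0117  0.0152] y [-0.0176 -0.0159  0.01  ]
0.17 64 perp [-0.0132  0.0111  0.0155] y [-0.0174 -0.0155  0.0109]
0.2 100 perp [-0.014   0.0091  0.0154] y [-0.0173 -0.0148  0.0122]
```

View pics/s8.png

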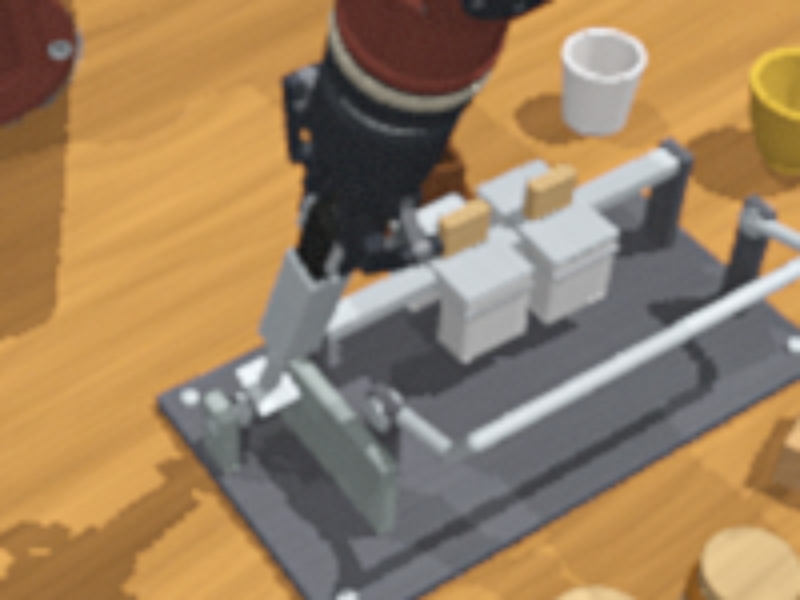

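The crop shows the bar tilted in line above the stub; a 2 mm shift along -x is needed. I'll insert it now.

```bash

python3 -m inch '[{"tx":0,"ty":0.02,"tz":0,"wx":0,"wy":0,"wz":0,"hand":0},{"tx":0,"ty":0.02,"tz":0.1,"wx":0,"wy":0,"wz":0,"hand":0},{"tx":0,"ty":0.02,"tz":0.2,"wx":0,"wy":0,"wz":0,"hand":0},{"tx":0,"ty":0.02,"tz":0.3,"wx":0,"wy":0,"wz":0,"hand":0}]'
python3 -m inch '[{"tx":0,"ty":0,"tz":0.1,"wx":0,"wy":0,"wz":0,"hand":0},{"tx":0,"ty":0,"tz":0.2,"wx":0,"wy":0,"wz":0,"hand":0},{"tx":0,"ty":0,"tz":0.2,"wx":0,"wy":0,"wz":0,"hand":0}]'
python3 - <<'E'
from h import *
P,Q=lev(.8,.1635);rows(P,Rt=Q)
E
```

```text
clock: 30.6
tool_pos: [0.627, -0.0688, 0.2611]
tcp_rot: [161.0, -0.1, -96.7]
force: [-1.7, 0.4, -0.8]
grip_width: 0.0253
grasp_force: 68.7
clock: 30.85
tool_pos: [0.6206, -0.0681, 0.2407]
tcp_rot: [160.9, -0.1, -96.7]
force: [4.8, -1.0, -7.9]
grip_width: 0.025
grasp_force: 68.1
t [ 0.001 -0.032  0.323] w [-0.0021 -0.0003 -0.0002] dist 32.44716650829998
```

```bash

python3 -m inch '[{"tx":0,"ty":-0.02,"tz":0.05,"wx":-0.002,"wy":0,"wz":0,"hand":0},{"tx":0,"ty":-0.02,"tz":0.12,"wx":-0.002,"wy":0,"wz":0,"hand":0},{"tx":0,"ty":-0.02,"tz":0.2,"wx":-0.002,"wy":0,"wz":0,"hand":0},{"tx":0,"ty":-0.02,"tz":0.2,"wx":-0.002,"wy":0,"wz":0,"hand":0}]'
python3 -m inch '[{"tx":0,"ty":0,"tz":0.05,"wx":0,"wy":0,"wz":0,"hand":0},{"tx":0,"ty":0,"tz":0.1,"wx":0,"wy":0,"wz":0,"hand":0},{"tx":0,"ty":0,"tz":0.1,"wx":0,"wy":0,"wz":0,"hand":0}]'
python3 - <<'E'
from h import *
P,Q=lev(.8,.1635);rows(P,Rt=Q)
E
```

```text
clock: 31.18
tool_pos: [0.6154, -0.0677, 0.219]
tcp_rot: [160.2, -0.0, -96.7]
force: [-0.6, -0.1, -2.8]
grip_width: 0.0251
grasp_force: 68.7
clock: 31.43
tool_pos: [0.6141, -0.0679, 0.2107]
tcp_rot: [160.5, -0.1, -96.7]
force: [5.0, -1.6, 6.5]
grip_width: 0.0255
grasp_force: 70.0
t [-0.004  0.005  0.018] w [ 0.     -0.0003 -0.    ] dist 1.9743632879187303
```

```bash

python3 -m inch '[{"tx":0,"ty":0.082,"tz":-0.008,"wx":0.016,"wy":0,"wz":0,"hand":0},{"tx":0,"ty":0.164,"tz":-0.002,"wx":0.032,"wy":0,"wz":0,"hand":0},{"tx":0,"ty":0.246,"tz":0.008,"wx":0.048,"wy":0,"wz":0,"hand":0},{"tx":0,"ty":0.329,"tz":0.023,"wx":0.064,"wy":0,"wz":0,"hand":0},{"tx":0,"ty":0.41,"tz":0.041,"wx":0.08,"wy":0,"wz":0,"hand":0},{"tx":0,"ty":0.489,"tz":0.063,"wx":0.0955,"wy":0,"wz":0,"hand":0}]'
python3 - <<'E'
from h import *
P,Q=lev(.5,.1645);rows(P,Rt=Q);print(tcp()[2]["moment"])
E
python3 -m inch '[{"tx":0,"ty":0.082,"tz":0.002,"wx":0.016,"wy":0,"wz":0,"hand":0},{"tx":0,"ty":0.164,"tz":0.008,"wx":0.032,"wy":0,"wz":0,"hand":0},{"tx":0,"ty":0.246,"tz":0.018,"wx":0.048,"wy":0,"wz":0,"hand":0},{"tx":0,"ty":0.327,"tz":0.033,"wx":0.064,"wy":0,"wz":0,"hand":0},{"tx":0,"ty":0.407,"tz":0.051,"wx":0.08,"wy":0,"wz":0,"hand":0},{"tx":0,"ty":0.486,"tz":0.073,"wx":0.0955,"wy":0,"wz":0,"hand":0}]'
python3 - <<'E'
from h import *
P,Q=lev(.2,.1645);rows(P,Rt=Q);print(tcp()[2]["moment"])
P,Q=lev(0,.1645);rows(P,Rt=Q)
E
```

```text
clock: 31.93
tool_pos: [0.5676, -0.0625, 0.2205]
tcp_rot: [178.0, -0.1, -96.7]
force: [9.8, -1.8, -8.0]
grip_width: 0.0257
grasp_force: 68.2
t [-0.006  0.022  0.012] w [-0.0014 -0.0003  0.    ] dist 2.6051401275512744
[-0.46618866 -2.81290355  0.00587612]
clock: 32.43
tool_pos: [0.5155, -0.0561, 0.2146]
tcp_rot: [-165.3, -0.0, -96.7]
force: [-11.4, 0.8, -4.2]
grip_width: 0.0254
grasp_force: 69.6
t [-0.003 -0.012  0.01 ] w [ 0.0009 -0.0002  0.0001] dist 1.5586658666120907
[ 0.35927472  3.66431354 -0.02833228]
t [-0.003  0.315  0.043] w [ 0.0645 -0.0002  0.0001] dist 31.781493217941982
```

```bash

python3 -m inch '[{"tx":0,"ty":0.082,"tz":0.002,"wx":0.016,"wy":0,"wz":0,"hand":0},{"tx":0,"ty":0.164,"tz":0.008,"wx":0.032,"wy":0,"wz":0,"hand":0},{"tx":0,"ty":0.246,"tz":0.018,"wx":0.048,"wy":0,"wz":0,"hand":0},{"tx":0,"ty":0.32,"tz":0.03,"wx":0.0645,"wy":0,"wz":0,"hand":0},{"tx":0,"ty":0.34,"tz":0.03,"wx":0.066,"wy":0,"wz":0,"hand":0},{"tx":0,"ty":0.34,"tz":0.03,"wx":0.066,"wy":0,"wz":0,"hand":0}]'
python3 - <<'E'
from h import *
P,Q=lev(0,.1645);rows(P,Rt=Q);print(tcp()[2]["moment"])
p,d,W,c=snap("scene");z=W[...,2];X=(W-MID)@n;Y=(W-MID)@dr
m=(Y>.09)&(Y<.14)&(abs(X)<.1)&(z>.13)&(z<.25);print("rod",m.sum(),np.median(X[m]),np.percentile(z[m],98))
E
```

```text
clock: 32.93
tool_pos: [0.484, -0.0525, 0.2032]
tcp_rot: [-153.5, -0.0, -96.7]
force: [0.8, -0.5, -3.4]
grip_width: 0.025
grasp_force: 68.8
t [-0.004 -0.018  0.018] w [-0.001  -0.0002  0.0001] dist 2.541935310310125
[ 0.09058012  0.79273189 -0.03224419]
rod 54 0.0006976882725362101 0.16572004521906547
```

```bash

python3 -m inch '[{"tx":0,"ty":-0.02,"tz":-0.01,"wx":0,"wy":0,"wz":0,"hand":0},{"tx":0,"ty":-0.025,"tz":-0.1,"wx":0,"wy":0,"wz":0,"hand":0},{"tx":0,"ty":-0.025,"tz":-0.2,"wx":0,"wy":0,"wz":0,"hand":0},{"tx":0,"ty":-0.025,"tz":-0.35,"wx":0,"wy":0,"wz":0,"hand":0}]'
python3 -m inch '[{"tx":0,"ty":0,"tz":-0.1,"wx":0,"wy":0,"wz":0,"hand":0},{"tx":0,"ty":0,"tz":-0.25,"wx":0,"wy":0,"wz":0,"hand":0},{"tx":0,"ty":0,"tz":-0.5,"wx":0,"wy":0,"wz":0,"hand":0}]'
python3 -m inch '[{"tx":0,"ty":0.1,"tz":-0.2,"wx":0,"wy":0,"wz":0,"hand":0},{"tx":0,"ty":0.2,"tz":-0.4,"wx":0,"wy":0,"wz":0,"hand":0},{"tx":0,"ty":0.2,"tz":-0.4,"wx":0,"wy":0,"wz":0,"hand":0}]'
python3 - <<'E'
from h import *
P=np.array([.42,.05,.30]);rows(P,Rt=down(-110.2))
p,d,W,c=snap("scene")
q=(W-HINGE).reshape(-1,3);X=q@n;Y=q@dr;Z=q[:,2]+.055
k=(abs(Y)<.012)&(Z>.12)&(Z<.16)&(abs(X)<.06);print("stub tip",np.c_[X,Y,Z][k].mean(0).round(3),k.sum(),Z[k].max())
E
```

```text
clock: 33.32
tool_pos: [0.4716, -0.051, 0.235]
tcp_rot: [-153.7, -0.0, -96.7]
force: [-0.3, 0.2, -3.4]
grip_width: 0.0255
grasp_force: 68.6
clock: 33.57
tool_pos: [0.4489, -0.0482, 0.2793]
tcp_rot: [-153.7, 0.0, -96.7]
force: [0.1, 0.7, -3.1]
grip_width: 0.0254
grasp_force: 68.7
clock: 33.82
tool_pos: [0.4131, -0.0442, 0.3097]
tcp_rot: [-153.4, -0.1, -96.7]
force: [0.7, -0.3, -2.1]
grip_width: 0.0252
grasp_force: 68.8
t [-0.943  0.08   0.067] w [-0.1471  0.0171  0.0739] dist 94.91865544017057
stub tip [-0.034 -0.005  0.133] 48 0.14166764661485964
```

Lever closed. I'll bring the bar upright and return it to the holder.

```bash

python3 -m inch '[{"tx":-0.2,"ty":0.1,"tz":0,"wx":-0.03,"wy":0.004,"wz":0.015,"hand":0},{"tx":-0.4,"ty":0.1,"tz":0,"wx":-0.06,"wy":0.007,"wz":0.03,"hand":0},{"tx":-0.6,"ty":0.1,"tz":0,"wx":-0.1,"wy":0.012,"wz":0.05,"hand":0},{"tx":-0.8,"ty":0.08,"tz":0.03,"wx":-0.147,"wy":0.017,"wz":0.074,"hand":0},{"tx":-0.94,"ty":0.08,"tz":0.06,"wx":-0.147,"wy":0.017,"wz":0.074,"hand":0},{"tx":-0.94,"ty":0.08,"tz":0.06,"wx":-0.147,"wy":0.017,"wz":0.074,"hand":0},{"tx":-0.94,"ty":0.08,"tz":0.06,"wx":-0.147,"wy":0.017,"wz":0.074,"hand":0}]'
python3 - <<'E'
from h import *
rows([.4395,.1985,.24],Rt=down(-110.2))
E
```

```text
clock: 34.45
tool_pos: [0.4216, 0.05, 0.2965]
tcp_rot: [179.8, -0.0, -110.1]
force: [-1.0, -1.0, -3.1]
grip_width: 0.0252
grasp_force: 68.7
t [-1.456  0.341  0.566] w [ 0.0011 -0.0001  0.0005] dist 159.8579002640953
```

```bash

python3 -m inch '[{"tx":-0.3,"ty":0.07,"tz":0,"wx":0,"wy":0,"wz":0,"hand":0},{"tx":-0.6,"ty":0.14,"tz":0,"wx":0,"wy":0,"wz":0,"hand":0},{"tx":-0.73,"ty":0.17,"tz":0,"wx":0,"wy":0,"wz":0,"hand":0}]'
python3 -m inch '[{"tx":-0.3,"ty":0.07,"tz":0.1,"wx":0,"wy":0,"wz":0,"hand":0},{"tx":-0.6,"ty":0.14,"tz":0.3,"wx":0,"wy":0,"wz":0,"hand":0},{"tx":-0.73,"ty":0.17,"tz":0.56,"wx":0,"wy":0,"wz":0,"hand":0},{"tx":-0.73,"ty":0.17,"tz":0.56,"wx":0,"wy":0,"wz":0,"hand":0},{"tx":-0.73,"ty":0.17,"tz":0.56,"wx":0,"wy":0,"wz":0,"hand":0}]'
python3 - <<'E'
from h import *
rows([.4395,.1985,.134],Rt=down(-110.2))
p,d,W,c=snap("scene");z=W[...,2]
m=(np.hypot(W[...,0]-.44,W[...,1]-.2)<.03)&(z>.1)&(z<.2);print("bar bottom",np.percentile(z[m],[1,5]),[np.percentile(W[m][:,i],[2,98]).round(3) for i in(0,1)])
E
```

```text
clock: 34.7
tool_pos: [0.43, 0.1257, 0.2981]
tcp_rot: [-180.0, 0.1, -110.2]
force: [0.3, 0.7, -3.4]
grip_width: 0.0254
grasp_force: 68.7
clock: 35.12
tool_pos: [0.438, 0.1981, 0.2414]
tcp_rot: [179.9, -0.0, -110.1]
force: [0.0, -0.7, -1.8]
grip_width: 0.0252
grasp_force: 68.6
t [-0.01  -0.015  1.074] w [ 0.0007 -0.0003  0.0004] dist 107.3667493072221
bar bottom [0.11580906 0.1200676 ] [array([0.417, 0.454]), array([0.176, 0.204])]
```

```bash

python3 -m inch '[{"tx":-0.01,"ty":-0.015,"tz":0.2,"wx":0,"wy":0,"wz":0,"hand":0},{"tx":-0.01,"ty":-0.015,"tz":0.5,"wx":0,"wy":0,"wz":0,"hand":0},{"tx":-0.01,"ty":-0.015,"tz":0.8,"wx":0,"wy":0,"wz":0,"hand":0},{"tx":-0.01,"ty":-0.015,"tz":1,"wx":0,"wy":0,"wz":0,"hand":0},{"tx":-0.01,"ty":-0.015,"tz":1,"wx":0,"wy":0,"wz":0,"hand":0}]'
python3 -m inch '[{"tx":0,"ty":0,"tz":0.02,"wx":0,"wy":0,"wz":0,"hand":0},{"tx":0,"ty":0.02,"tz":0.04,"wx":0,"wy":0,"wz":0,"hand":0},{"tx":0,"ty":0.02,"tz":0.06,"wx":0,"wy":0,"wz":0,"hand":0},{"tx":0,"ty":0.02,"tz":0.06,"wx":0,"wy":0,"wz":0,"hand":0}]'
```

```text
clock: 35.58
tool_pos: [0.4392, 0.1972, 0.1401]
tcp_rot: [179.8, -0.1, -110.3]
force: [-0.8, -0.5, -2.6]
grip_width: 0.0254
grasp_force: 68.7
clock: 35.92
tool_pos: [0.4396, 0.1997, 0.1372]
tcp_rot: [-180.0, 0.1, -110.2]
force: [0.1, 0.0, -3.0]
grip_width: 0.0252
grasp_force: 68.7
```

```bash

python3 -m inch '[{"tx":0.01,"ty":0,"tz":0.015,"wx":0,"wy":0,"wz":0,"hand":0},{"tx":0.01,"ty":0,"tz":0.03,"wx":0,"wy":0,"wz":0,"hand":0},{"tx":0.01,"ty":0,"tz":0.03,"wx":0,"wy":0,"wz":0,"hand":0}]'
python3 -m inch '[{"tx":0,"ty":0,"tz":0.015,"wx":0,"wy":0,"wz":0,"hand":0},{"tx":0,"ty":0,"tz":0.015,"wx":0,"wy":0,"wz":0,"hand":0}]'
```

```text
clock: 36.17
tool_pos: [0.4389, 0.1988, 0.1338]
tcp_rot: [-180.0, 0.1, -110.2]
force: [-0.8, -1.4, 3.6]
grip_width: 0.0255
grasp_force: 69.7
clock: 36.33
tool_pos: [0.4392, 0.199, 0.1337]
tcp_rot: [-179.9, 0.1, -110.2]
force: [-5.0, -2.1, 22.8]
grip_width: 0.0252
grasp_force: 72.2
```

Bar on the holder floor. I'll release it, retreat and check.

```bash

python3 -m inch '[{"tx":0,"ty":0,"tz":-0.02,"wx":0,"wy":0,"wz":0,"hand":0},{"tx":0,"ty":0,"tz":-0.02,"wx":0,"wy":0,"wz":0,"hand":0},{"tx":0,"ty":0,"tz":-0.02,"wx":0,"wy":0,"wz":0,"hand":1},{"tx":0,"ty":0,"tz":-0.02,"wx":0,"wy":0,"wz":0,"hand":1},{"tx":0,"ty":0,"tz":-0.02,"wx":0,"wy":0,"wz":0,"hand":1},{"tx":0,"ty":0,"tz":-0.02,"wx":0,"wy":0,"wz":0,"hand":1},{"tx":0,"ty":0,"tz":-0.02,"wx":0,"wy":0,"wz":0,"hand":1},{"tx":0,"ty":0,"tz":-0.02,"wx":0,"wy":0,"wz":0,"hand":1}]'
python3 -m inch '[{"tx":0,"ty":0,"tz":-0.4,"wx":0,"wy":0,"wz":0,"hand":1},{"tx":0,"ty":0,"tz":-0.8,"wx":0,"wy":0,"wz":0,"hand":1},{"tx":0,"ty":0,"tz":-1,"wx":0,"wy":0,"wz":0,"hand":1},{"tx":0,"ty":0,"tz":-1,"wx":0,"wy":0,"wz":0,"hand":1}]'
python3 -m inch '[{"tx":0,"ty":0.5,"tz":-0.3,"wx":0,"wy":0,"wz":0,"hand":1},{"tx":0,"ty":1,"tz":-0.5,"wx":0,"wy":0,"wz":0,"hand":1},{"tx":0,"ty":1,"tz":-0.5,"wx":0,"wy":0,"wz":0,"hand":1},{"tx":0,"ty":1,"tz":-0.5,"wx":0,"wy":0,"wz":0,"hand":1},{"tx":0,"ty":1,"tz":-0.5,"wx":0,"wy":0,"wz":0,"hand":1}]'
python3 -m inch '[{"tx":0.9,"ty":0,"tz":0,"wx":0,"wy":0,"wz":0,"hand":1},{"tx":0.9,"ty":0,"tz":0,"wx":0,"wy":0,"wz":0,"hand":1},{"tx":0.9,"ty":0,"tz":0,"wx":0,"wy":0,"wz":0,"hand":1},{"tx":0.9,"ty":0,"tz":0,"wx":0,"wy":0,"wz":0,"hand":1},{"tx":0.9,"ty":0,"tz":0,"wx":0,"wy":0,"wz":0,"hand":1},{"tx":0.9,"ty":0,"tz":0,"wx":0,"wy":0,"wz":0,"hand":1}]'
python3 - <<'E'
from h import *
p,d,W,c=snap("scene");z=W[...,2];X=(W-MID)@n;Y=(W-MID)@dr;cv2.imwrite("pics/s9.png",cv2.resize(p[90:330,60:400,::-1],None,fx=2.3,fy=2.3))
m=(Y>.09)&(Y<.14)&(abs(X)<.1)&(z>.14)&(z<.25);print("rod",m.sum(),np.median(X[m]),np.percentile(z[m],98))
k=(abs(Y+.215)<.012)&(z>.12)&(z<.16)&(abs(X)<.06);print("stub",X[k].mean(),z[k].max())
p,d,W,c=snap("top");z=W[...,2]
m=(np.hypot(W[...,0]-.4395,W[...,1]-.198)<.04)&(z>.15)&(z<.2);print("bar",rect(m,W),z[m].mean())
E
```

```text
clock: 37.0
tool_pos: [0.4384, 0.1987, 0.1335]
tcp_rot: [179.9, 0.0, -110.2]
force: [0.4, -0.1, -0.7]
grip_width: 0.0854
grasp_force: 0.0
clock: 37.33
tool_pos: [0.4409, 0.1993, 0.2381]
tcp_rot: [-179.7, 0.3, -110.2]
force: [0.5, 0.1, -0.7]
grip_width: 0.0855
grasp_force: 0.0
clock: 37.75
tool_pos: [0.3442, 0.2336, 0.2841]
tcp_rot: [-180.0, 0.1, -110.1]
force: [0.2, 0.0, -0.1]
grip_width: 0.0854
grasp_force: 0.0
clock: 38.25
tool_pos: [0.3144, 0.149, 0.2833]
tcp_rot: [179.9, 0.1, -110.3]
force: [0.4, -0.4, 0.6]
grip_width: 0.0856
grasp_force: 0.0
rod 55 0.0004528736277268747 0.1661331919467437
stub -0.03282862891976164 0.14151895303643214
bar (((437.9552307128906, 198.56320190429688), (26.312612533569336, 25.904104232788086), 67.3138656616211), 135) 0.17352443656714106
```

View pics/s9.png

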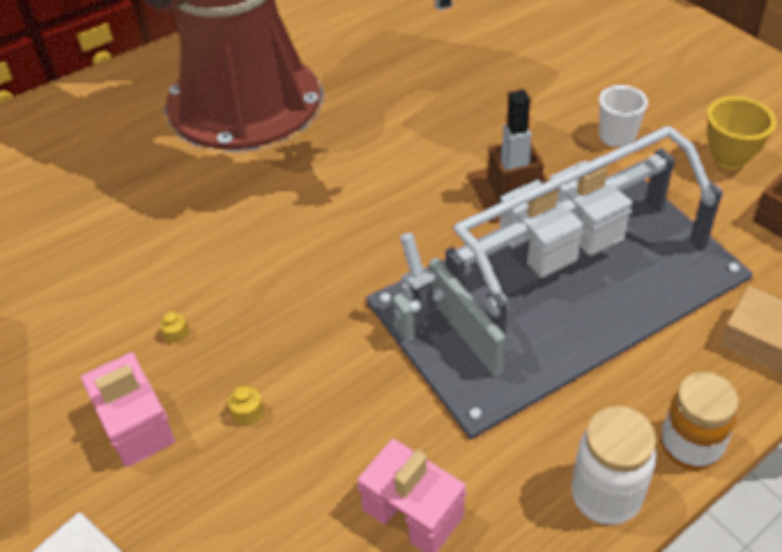

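The crop shows both tins hung with the keeper rod closed over them at (550,185), the lever back at (410,260), and the bar upright in its holder at (517,150). Nothing else has moved, so I'm handing in.

```bash
python3 -c "
from cell import arm
print(arm.close_job())"
```

```text
the job is handed in; nothing more can be done
None
```

The job is handed in at about 38 s on the robot's clock: both silver tins hang on the rail under the closed keeper, the bar stands upright in its holder, and the pink tins and other objects were left alone.

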